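# Depth check of a hollowed zither blank

### The job

Clear every wood offcut off the check nest into the dark wooden scrap box, then lay the pale blank from the cork mat in the nest, hollow up, and swing the red-handled toggle clamp over onto it. Stand the depth gauge on the blank over the hollow, lower its probe gently until it touches the bottom, lock the slide by turning the black knob clockwise as far as it goes, and put the gauge, still locked, back on its wooden rest. Last, swing the clamp fully back open and return the blank to the cork mat, leaving the cup and the jar where they are.

Things in the scene. Friction and masses are not known exactly. Their poses are not given: they have to be found in the camera images.
- nest: check nest, fixed: aluminium plate 10 mm thick, 120 mm (x) by 300 mm (y -120 to +180). Origin under the middle of the blank's place, z up; clamp at its +y end. 6 mm high dark stops fence the place, x within 34 and y within 104 mm: four at y 68 to 98 mm beside the corners, one mid-end each. The blank lies there, its y along the nest's y, either way round, with 4 mm of play each way.
- clamp_pivot (a point): hinge axis of the toggle clamp, at nest x 0, y +145, z +68 mm; the axis runs along the nest's x
- clamp_ball (a point): centre of the red ball, 26 mm across, on the clamp's handle, 111 mm from the pivot. Open: 109 mm to nest +y of the pivot and 19 mm above it, arm up. Closed: 110 mm above the pivot, 16 mm to +y; the arm lies level towards nest -y, its pad (18 mm across) on the blank at nest y +75 mm. It moves in the nest's y-z plane and, pinched along nest x, turns freely between the fingers.
- clamp (a joint): toggle clamp angle, rad: 0 fully open, about 1.25 when the pad sits on the blank, 1.33 at most. Over-centre spring: within 0.65 of open it is pushed open, beyond that it is pushed closed, by up to 0.75 N m (about 7 N at the ball)
- blank: pale wooden blank, 60 mm (x) by 200 mm (y) by 40 mm high, 0.19 to 0.32 kg, origin in the middle of its underside, z up. In the middle of its upper face is a hollow 34 mm (x) by 60 mm (y), 14 to 28 mm deep (differs from run to run, not given), with a flat bottom.
- blank_mid (a point): centre of the blank, 20 mm above its underside; to be gripped across its 60 mm width, at or near the middle
- gauge_handle (a point): grip point on the gauge's upright wooden handle, which is 16 mm (gauge x) by 26 mm (gauge y) and stands from 10 to 72 mm above the gauge's underside; this point is 52 mm above it, at gauge y -60 mm
- gauge: depth gauge, 0.54 kg: steel foot plate 56 mm (x) by 127 mm (y -105 to +22) by 10 mm, origin on its underside on the probe's axis, z up; handle at y -60 mm. To measure, the plate stands on the blank's upper face, origin above the middle of the hollow (8 mm off in x or 15 mm in y is harmless), its y along the nest's y, the same way round (handle away from the clamp).
- probe (a joint): how far the probe has been lowered, m: 0 to 0.034. The probe slides in the foot plate with a drag of about 1.5 N and stays where it is left; its tip protrudes below the foot plate by this amount less 1 mm
- probe_tip (a point): lower end of the brass probe, 8 mm across
- knob_mid (a point): middle of the black bar knob on top of the probe: 11 mm thick, 34 mm long, 22 mm high. It rises and falls with the probe: 82 mm above the gauge's underside with the probe up, 48 mm with the probe fully down. Unlocked, its long side runs along the gauge's y
- lock (a joint): knob angle, rad: 0 unlocked, grows as the knob is turned clockwise seen from above, stop at 1.5. Turning takes up to 0.08 N m; beyond 1.2 the slide is locked and holds about 6 N; it stays as it is left
- gauge_rest: pale wooden U-shaped rest for the gauge, fixed: 60 mm (x) by 140 mm (y, from -111 to +28 mm), two 14 mm wide walls 44 mm high with a 32 mm slot between them for the probe. Origin on the bench under the place of the probe; the gauge starts and ends lying on the walls, its origin 44 mm above this one, its axes along these
- scrap_box: dark open wooden box, fixed, 140 mm (x) by 170 mm (y), 60 mm high, walls and floor 6 mm; origin at the middle of its underside
- cork_mat: cork mat, fixed, 110 mm (x) by 250 mm (y), 4 mm thick; origin at the middle of its underside. The blank starts on it and ends on it, lying flat
- offcut_a_mid (a point): centre of a pale wood offcut, 20 mm (x) by 34 mm (y) by 24 mm high; one to three offcuts start lying on the nest's plate, longer side within 0.4 rad of nest y
- offcut_b_mid (a point): centre of a dark wood offcut, 22 mm (x) by 30 mm (y) by 26 mm high
- offcut_c_mid (a point): centre of a brown wood offcut, 18 mm (x) by 36 mm (y) by 22 mm high
- lacquer_jar: bystander: amber jar with a black cap, 64 mm across, 85 mm high, on the bench between robot and nest; origin under its middle
- tea_cup: bystander: white cup, 68 mm across, 50 mm high, on the bench between robot and nest; origin under its middle

How it is judged:
By the outcome, as a careful person would: the job done as asked, in the order asked, and still so for the second after the job is handed in, with the robot touching nothing.
Of offcut_a, offcut_b, offcut_c only 1 to 3 are there at a start; the rules pass over those that are not, and their reading is None.
At some moment in a run one of offcut_a, offcut_b, offcut_c may be knocked a few centimetres aside while the robot is not near it.
It also fails if it takes over 210 s, if anything falls off the work surface, if the arm or the gripper's body presses on something with over 40 N, if the wrist force passes 120 N, or if a joint passes its speed limit or range.

### The arm

A 6-joint arm with a two-finger parallel gripper is mounted at the origin on the work surface. World frame = base frame: x ahead of the robot, y to its left, z up, the work surface at z = 0. Lengths are in m, angles in rad, forces in N, time in s.
With the tool pointing down it reaches from about 0.35 to 0.8 m from the base axis. Payload 7.3 kg.
Tool frame: the origin (TCP) lies on the centre line of the jaws, within the pads' length; the fingertips stand 14 mm ahead of it and the grasp point (between the pads) lies 5 mm behind it (r.tip_extent is the distance from the TCP to the fingertips, in m); z points along the fingers, x is the direction in which the jaws open and shut, and the axes are right-handed (so a half turn about z gives the same grasp; the last joint's range is limited). The gripper opens to 85 mm and grips with 20 to 120 N. Pads are 22 mm wide; open, the fingers measure 114 mm over their backs; the gripper's body (76 mm by 85 mm) begins 54 mm behind the grasp point. The pads swing forward as they close: fully open they stand 13 mm farther back than shut.
Start: joints at [-1.389, 0.342, 1.524, -0, 1.275, -0.146], TCP at [0.169, -0.497, 0.207] pointing down, gripper open.
Joint ranges: [-2.53, 2.53], [-0.77, 2.02], [0.04, 2.7], [-1, 4.14], [0.28, 2.66], [-3.11, 3.11]. Speed limits (rad/s): [2.57, 2.57, 3.14, 3.14, 3.14, 3.14].

### API

Orientations are given as a unit quaternion [w, x, y, z].
In Python, from station import r, hand, kin, monitor, optics, finder gives the robot as it stands. The module is installed in compiled form; this text tells all that it offers. Calls block until the motion is done:
- r.movep(position, orientation): joint-space move of the TCP to a pose.
- r.line_to(position, attitude=None, velocity=0.15, contact_N=None): straight line of the TCP; attitude=None keeps the orientation; velocity is the mean speed in m/s. With contact_N (N) it stops when the force on the tool has changed by that much, and returns True; else False.
- r.move_joints(angles): joint-space move.
- hand.gripper_to(opening, strength=None): finger opening in m; strength is the grip in N (None keeps the last); returns when the fingers have stopped.
- r.pause(seconds).
- kin.solve_ik(position, orientation): joint angles nearest the present ones, or None.
- monitor.observe(): the state.
- optics.grab_frame(name): name is "scene" or "top"; returns a dict with "img" (480x640x3 uint8, red, green, blue), "fx", "fy", "cx", "cy" (pixels), "R" (3x3) and "t" (3): a world point X has camera coordinates R X + t. Camera axes: x right, y down, z forward; pixel columns grow to the right and rows downward; lengths in m; the calibration is good to about 2 mm. A picture is of the moment at which its call begins. There is no depth.
A pose or a line that the arm cannot do raises r.MotionError and nothing moves.
- r.finish_job(): hands the job in, once; it reports no verdict.
Trained networks look in the newest picture that a camera, given by its name, has taken for a name from the list of things; names that differ only in an ending like _2 or _b are one class to them, and where a whole thing is asked for, a point or a joint stands for the part that bears it (a point fixed in the world has none). Each returns a list of dicts, best first, with "score" (0 to 1); they miss things now and then, are a little off and sometimes report something else, mostly with a low value. They report only what shows in the picture. A call takes as long as a camera call.
- finder.look_for(camera, target): "rect" ([left, top, width, height] in pixels, round what is visible of it).
- finder.masks_of(camera, target): "region" (480x640 bool, what is visible of it) and "rect" ([left, top, width, height] in pixels, round what is visible of it).
- finder.mark_of(camera, target): "at" ([column, row] in pixels: a listed point, or the origin of a listed thing).
The state is a dict: "clock": time; "joints": joint angles; "qd": joint speeds; "effort": joint torques, N m; "tcp_pos": TCP position; "orientation": TCP orientation; "contact_force": force on the tool from outside, world axes, zero at the start; "wrist_torque": the same for the moment, N m; "gripper_width": finger opening in m.
Only numpy, scipy, OpenCV 4.12 (cv2) and the standard library are available. Lean on these libraries where they do the work, as an engineer would, in place of code of your own. Each camera call takes 0.05 s, during which the arm holds its last target.

## Working session

There is one attempt and no reset: what is moved stays moved. The work goes in short steps, each a Python script; the robot and the scene stay as the last script left them, time stands still between calls to the robot, and variables do not carry over. Pictures are saved under pics/ and viewed, and the job is handed in when it is done.

```bash
ls; mkdir -p pics
python3 - <<'E'
from station import r, hand, kin, monitor, optics, finder
import cv2, numpy as np
for n in ("scene","top"):
    f=optics.grab_frame(n)
    cv2.imwrite(f"pics/{n}0.png",f["img"][:,:,::-1])
    print(n,f["fx"],f["fy"],f["cx"],f["cy"],np.round(f["R"],4).tolist(),np.round(f["t"],4).tolist(), (-np.array(f["R"]).T@f["t"]).round(3))
s=monitor.observe(); print(s)
print(r.tip_extent)
E
```

```text
pics
scene 607.0515238200034 607.0515238200034 326.0262545415215 241.1391886246679 [[0.6516, 0.7585, -0.0073], [0.5811, -0.5054, -0.6379], [-0.4875, 0.4114, -0.7701]] [-0.3369, -0.2377, 1.4407] [ 1.06  -0.457  0.955]
top 507.8724288120054 507.8724288120054 315.6493258495932 243.6850347848833 [[-0.0021, -0.9998, 0.021], [-0.9807, -0.0021, -0.1955], [0.1955, -0.021, -0.9805]] [-0.0086, 0.5356, 0.9624] [0.337 0.013 1.048]
{'clock': 0.1, 'joints': array([-1.38897958e+00,  3.42659841e-01,  1.52493578e+00, -1.48606063e-05,
        1.27537820e+00, -1.45978976e-01]), 'qd': array([ 0.00034142, -0.00194914, -0.00272252,  0.00017348, -0.00042435,
       -0.00112851]), 'effort': array([ 2.36601809e-03, -4.34446156e+01, -2.46491700e+01, -8.87482770e-05,
        4.66670623e-03,  2.05618119e-05]), 'tcp_pos': array([ 0.16898283, -0.49664813,  0.20628696]), 'orientation': array([-4.74373186e-04,  8.13006881e-01, -5.82253668e-01, -5.01921503e-04]), 'contact_force': array([-1.13270945,  0.29506485,  0.07604647]), 'wrist_torque': array([ 0.00771176, -0.02620884,  0.00896671]), 'gripper_width': 0.08538008334987954}
0.014
```

View pics/scene0.png

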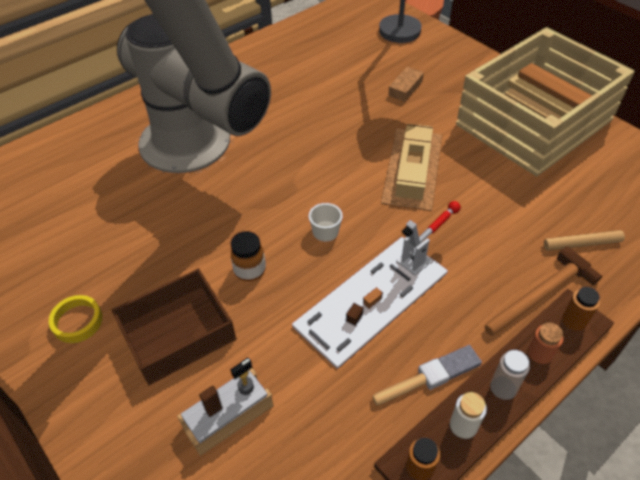

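View pics/top0.png

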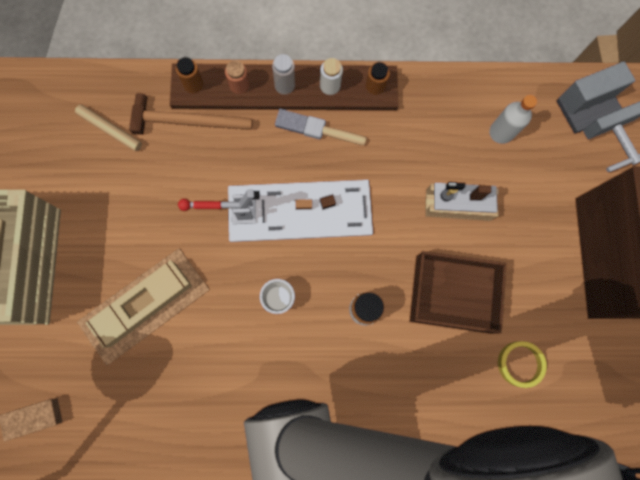

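The scene view shows a dark offcut at (355,314) and a brown one at (373,297) on the nest, with the clamp open and its ball at (455,207). In the top view the blank lies on the cork at (140,300), the gauge on its rest at (465,200), and the scrap box at (458,292). The cup is at (277,296) and the jar at (368,307). Next I'll measure these.

```bash
cat > h.py <<'E'
from station import r, hand, kin, monitor, optics, finder
import cv2, numpy as np, time
from scipy.spatial.transform import Rotation as Ro
def cam(n):
    f=optics.grab_frame(n); f["R"]=np.array(f["R"]);f["t"]=np.array(f["t"]);f["n"]=n;return f
def ray(f,p):
    d=f["R"].T@np.array([(p[0]-f["cx"])/f["fx"],(p[1]-f["cy"])/f["fy"],1.0]); o=-f["R"].T@f["t"]; return o,d/np.linalg.norm(d)
def at_z(f,p,z):
    o,d=ray(f,p); return o+d*(z-o[2])/d[2]
def proj(f,X):
    c=f["R"]@np.array(X)+f["t"]; return np.array([f["fx"]*c[0]/c[2]+f["cx"],f["fy"]*c[1]/c[2]+f["cy"]])
def tri(f1,p1,f2,p2):
    o1,d1=ray(f1,p1);o2,d2=ray(f2,p2)
    A=np.stack([d1,-d2],1);s=np.linalg.lstsq(A,o2-o1,rcond=None)[0]
    a=o1+d1*s[0];b=o2+d2*s[1]; return (a+b)/2,np.linalg.norm(a-b)
def save(f,name): cv2.imwrite(f"pics/{name}.png",f["img"][:,:,::-1])
def quat(yaw):
    """tool down, jaw axis (tool x) at world angle yaw"""
    c,s=np.cos(yaw),np.sin(yaw)
    M=np.array([[c,s,0],[s,-c,0],[0,0,-1.0]])
    q=Ro.from_matrix(M).as_quat(); return np.array([q[3],q[0],q[1],q[2]])
def st(k=""):
    s=monitor.observe(); print(k,"t%.1f"%s["clock"],"tcp",s["tcp_pos"].round(4),"F",s["contact_force"].round(1),"w%.4f"%s["gripper_width"]);return s
E
python3 - <<'E'
from h import *
f=cam("scene");g=cam("top")
for n in "nest clamp_pivot clamp_ball blank blank_mid gauge_handle gauge probe_tip knob_mid gauge_rest scrap_box cork_mat offcut_a_mid offcut_b_mid offcut_c_mid lacquer_jar tea_cup".split():
    a=finder.mark_of("scene",n);b=finder.mark_of("top",n)
    print(n,[(np.round(x["at"]).tolist(),round(x["score"],2)) for x in a[:3]],[(np.round(x["at"]).tolist(),round(x["score"],2)) for x in b[:3]])
    if a and b:
        for x in a[:3]:
            for y in b[:3]:
                if min(x["score"],y["score"])>.4:
                    p,e=tri(f,x["at"],g,y["at"]); 
                    if e<.02: print("    ",p.round(4),round(e,4))
E
```

```text
nest [([362.0, 304.0], 0.83)] [([312.0, 210.0], 0.63), ([329.0, 200.0], 0.58), ([439.0, 202.0], 0.47)]
     [ 0.6179 -0.0011  0.008 ] 0.0031
clamp_pivot [([177.0, 332.0], 0.65), ([416.0, 242.0], 0.64)] [([241.0, 204.0], 0.83), ([139.0, 303.0], 0.49)]
     [0.6129 0.1411 0.0705] 0.0029
clamp_ball [([454.0, 206.0], 0.71), ([412.0, 168.0], 0.51)] [([445.0, 198.0], 0.72), ([182.0, 205.0], 0.7), ([300.0, 201.0], 0.23)]
     [0.6055 0.2536 0.085 ] 0.0009
blank [([415.0, 165.0], 0.81), ([327.0, 232.0], 0.43)] [([144.0, 305.0], 0.76)]
     [0.4198 0.3424 0.0071] 0.0082
blank_mid [([415.0, 161.0], 0.76)] [([138.0, 307.0], 0.75)]
     [0.4144 0.3522 0.0089] 0.005
gauge_handle [([210.0, 396.0], 0.74)] [([483.0, 188.0], 0.81)]
     [ 0.6371 -0.3326  0.1051] 0.002
gauge [([246.0, 388.0], 0.89)] [([444.0, 199.0], 0.66)]
     [ 0.6332 -0.2723  0.0445] 0.0028
probe_tip [([354.0, 313.0], 0.71), ([246.0, 390.0], 0.62), ([414.0, 158.0], 0.44)] [([184.0, 205.0], 0.44)]
knob_mid [] [([453.0, 188.0], 0.72)]
gauge_rest [([248.0, 400.0], 0.74)] [([438.0, 203.0], 0.93)]
     [ 0.6349 -0.2728  0.0041] 0.0002
scrap_box [([174.0, 331.0], 0.73)] [([453.0, 294.0], 0.62)]
     [ 0.4388 -0.2946  0.0037] 0.0016
cork_mat [([418.0, 168.0], 0.9), ([212.0, 398.0], 0.54)] [([145.0, 303.0], 0.84)]
     [ 0.4265  0.3459 -0.0019] 0.0128
offcut_a_mid [] []
offcut_b_mid [([351.0, 313.0], 0.54)] [([330.0, 202.0], 0.74)]
     [ 0.6295 -0.0376  0.0262] 0.0023
offcut_c_mid [([373.0, 300.0], 0.8)] [([299.0, 204.0], 0.53)]
     [0.6287 0.0242 0.0074] 0.0045
lacquer_jar [([248.0, 269.0], 0.88)] [([361.0, 308.0], 0.84)]
     [ 0.4095 -0.1058 -0.0006] 0.0074
tea_cup [([327.0, 231.0], 0.62)] [([276.0, 299.0], 0.95)]
     [ 0.4312  0.0745 -0.0052] 0.0036
```

```bash
cat >> h.py <<'E'
from scipy.optimize import minimize
def box(x0,x1,y0,y1,z0,z1): return np.array([[x,y,z] for x in(x0,x1) for y in(y0,y1) for z in(z0,z1)],float)
def place(P,x,y,yaw,z=0):
    c,s=np.cos(yaw),np.sin(yaw); return P@np.array([[c,s,0],[-s,c,0],[0,0,1]])+[x,y,z]
def hullmask(f,P,S=4):
    m=np.zeros((480*S,640*S),np.uint8)
    q=np.array([(proj(f,p)+.5)*S-.5 for p in P],np.float32)
    cv2.fillConvexPoly(m,cv2.convexHull(q.round().astype(np.int32)),1)
    return m
def fit(P,views,x0,z=0,sz=(.01,.01,.06)):
    """views: list (frame,region). maximise sum IoU."""
    S=3
    R=[cv2.resize(m.astype(np.uint8),(640*S,480*S),interpolation=cv2.INTER_NEAREST) for _,m in views]
    def cost(v):
        Q=place(P,*v,z); c=0
        for (f,_),m in zip(views,R):
            h=hullmask(f,Q,S); c-= (h&m).sum()/max(1,(h|m).sum())
        return c/len(views)
    sim=np.array([x0]+[np.array(x0)+np.eye(3)[i]*sz[i] for i in range(3)])
    o=minimize(cost,x0,method="Nelder-Mead",options=dict(initial_simplex=sim,maxiter=150,xatol=2e-4,fatol=1e-4))
    return o.x,-o.fun
def best(cam_,name,near=None,mx=40):
    L=finder.masks_of(cam_,name)
    for d in L:
        l,t,w,h=d["rect"]
        if near is None or np.hypot(l+w/2-near[0],t+h/2-near[1])<mx: return d
    return None
E
python3 - <<'E'
from h import *
f=cam("scene");g=cam("top")
F=f["img"].copy();G=g["img"].copy()
J={"blank":(box(-.03,.03,-.1,.1,0,.04),(.42,.345,-1.0),.004,(415,163),(140,303)),
"scrap_box":(box(-.07,.07,-.085,.085,0,.06),(.44,-.295,0),0,(174,328),(458,292)),
"nest":(box(-.06,.06,-.12,.18,0,.01),(.615,0,0),0,(370,296),(300,210)),
"gauge_rest":(box(-.03,.03,-.111,.028,0,.044),(.635,-.273,0),0,(226,410),(462,200)),
"cork_mat":(box(-.055,.055,-.125,.125,0,.004),(.42,.345,-1.0),0,(415,163),(140,303)),
"offcut_b_mid":(box(-.011,.011,-.015,.015,0,.026),(.63,-.037,0),.01,(354,313),(328,202)),
"offcut_c_mid":(box(-.009,.009,-.018,.018,0,.022),(.625,.015,0),.01,(373,297),(304,204)),
}
for n,(P,x0,z,a,b) in J.items():
    A=best("scene",n,a);B=best("top",n,b)
    V=[]
    for d,fr,im in((A,f,F),(B,g,G)):
        if d is None: print(n,"missing",fr["n"]);continue
        V.append((fr,d["region"]))
        cs,_=cv2.findContours(d["region"].astype(np.uint8),cv2.RETR_EXTERNAL,cv2.CHAIN_APPROX_NONE)
        cv2.drawContours(im,cs,-1,(0,255,0),1)
    o=fit(P,V,x0,z); print(n,o[0].round(4),round(o[1],3), [fit(P,[v],o[0],z)[0].round(4).tolist() for v in V])
    for fr,im in((f,F),(g,G)):
        q=np.array([proj(fr,p) for p in place(P,*o[0],z)],np.float32)
        cv2.polylines(im,[cv2.convexHull(q).round().astype(int)],True,(255,0,255),1)
cv2.imwrite("pics/fs.png",cv2.resize(F[120:460,100:500],None,fx=2,fy=2,interpolation=2)[:600,:,::-1] if 0 else cv2.resize(F[130:430,100:500],None,fx=2,fy=2)[:,:,::-1])
cv2.imwrite("pics/ft.png",cv2.resize(G[150:380,70:520],None,fx=1.75,fy=1.75)[:,:,::-1])
E
```

```text
blank [ 0.421   0.342  -2.4643] 0.951 [[0.4223, 0.3426, -2.4773], [0.4194, 0.3424, -2.4815]]
scrap_box [ 0.4417 -0.2931 -0.1381] 0.972 [[0.4428, -0.2925, -0.1415], [0.4411, -0.2931, -0.137]]
nest [ 0.6205 -0.004   0.0509] 0.853 [[0.6221, -0.0032, 0.0458], [0.6195, -0.0046, 0.0492]]
gauge_rest [ 0.6355 -0.2729 -0.0603] 0.301 [[0.6413, -0.273, -0.0432], [0.6346, -0.2725, -0.0759]]
cork_mat [ 0.4191  0.3427 -2.4895] 0.455 [[0.421, 0.3422, -2.4912], [0.4178, 0.3413, -2.4903]]
offcut_b_mid [ 0.6334 -0.0348  0.0182] 0.782 [[0.6344, -0.0325, 0.0452], [0.6332, -0.0342, 0.2669]]
offcut_c_mid [0.6269 0.0176 0.048 ] 0.827 [[0.6287, 0.017, 0.0937], [0.6264, 0.0171, 0.0272]]
```

View pics/fs.png

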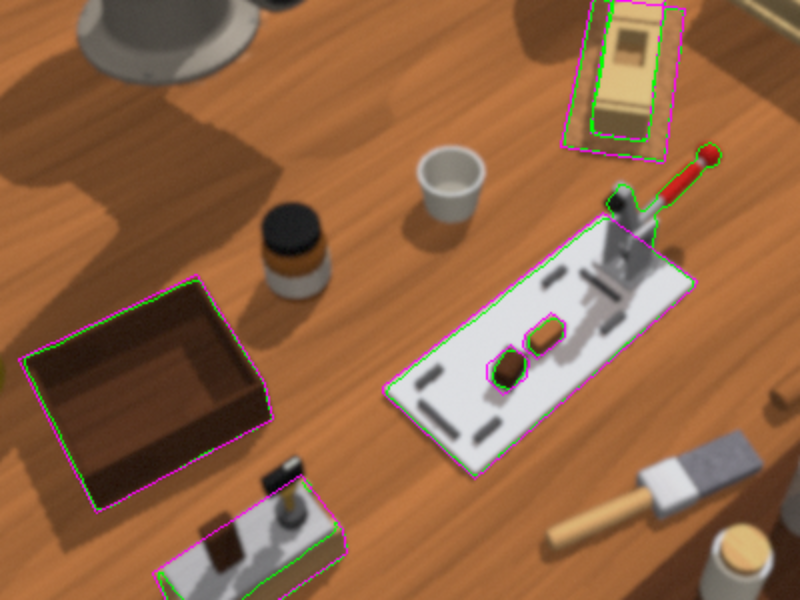

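View pics/ft.png

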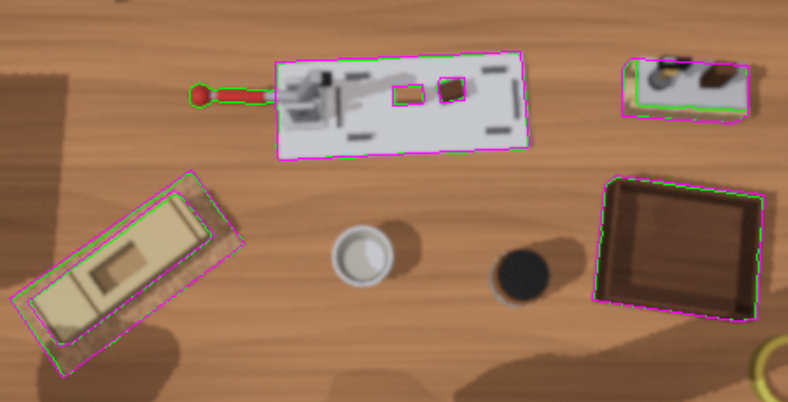

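Run:
```python
from h import *
f=cam("scene");g=cam("top")
v=(.6355,-.2729,-.06)
def model(im,fr,v,c0,S):
    for P,z,col in((box(-.028,.028,-.105,.022,.044,.054),0,(0,255,0)),(box(-.03,.03,-.111,.028,0,.044),0,(255,0,255)),(box(-.008,.008,-.073,-.047,.054,.116),0,(255,255,0)),(box(-.0055,.0055,-.017,.017,.115,.137),0,(0,255,255))):
        q=np.array([(proj(fr,p)-c0)*S for p in place(P,*v,z)])
        for i in range(8):
            for j in range(i):
                if bin(i^j).count("1")==1: cv2.line(im,tuple(q[i].round().astype(int)),tuple(q[j].round().astype(int)),col,1)
for fr,(c,r0,w,h) in((f,(170,350,115,110)),(g,(415,165,95,65))):
    S=5
    im=cv2.resize(fr["img"][r0:r0+h,c:c+w],None,fx=S,fy=S,interpolation=cv2.INTER_CUBIC)
    model(im,fr,v,np.array([c,r0]),S)
    cv2.imwrite(f"pics/g_{fr['n']}.png",im[:,:,::-1])
    for n in("gauge","gauge_rest"):
        print(fr["n"],n,[(d["rect"],round(d["score"],2),d["region"].sum()) for d in finder.masks_of(fr["n"],n)])
```

```text
scene gauge [([183.0, 359.1, 84.8, 82.3], 0.64, np.int64(3261)), ([397.3, 122.9, 39.1, 75.3], 0.23, np.int64(2069))]
scene gauge_rest [([175.9, 369.2, 96.1, 85.5], 0.73, np.int64(1247)), ([292.4, 201.9, 166.2, 166.5], 0.25, np.int64(8836))]
top gauge [([432.2, 184.9, 66.4, 29.9], 0.74, np.int64(1719))]
top gauge_rest [([423.7, 184.6, 77.3, 38.9], 0.69, np.int64(763))]
```

View pics/g_scene.png

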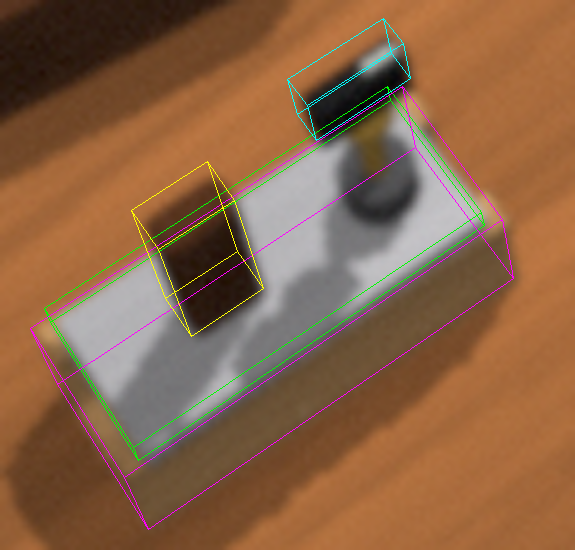

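View pics/g_top.png

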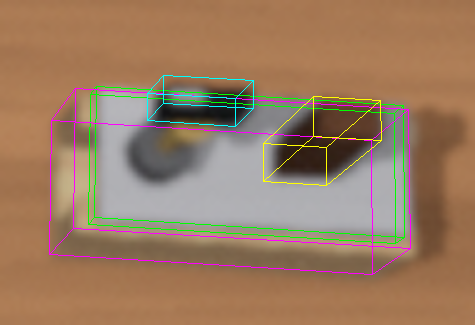

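```bash
cat >> h.py <<'E'
GP=[box(-.03,.03,-.111,.028,0,.044),box(-.028,.028,-.105,.022,.044,.054),box(-.008,.008,-.073,-.047,.054,.116),box(-.0055,.0055,-.017,.017,.115,.137),box(-.004,.004,-.004,.004,.054,.12)]
def fitu(parts,views,x0,z=0,sz=(.006,.006,.05),excl=None):
    S=3
    R=[cv2.resize(m.astype(np.uint8),(640*S,480*S),interpolation=cv2.INTER_NEAREST) for _,m in views]
    def cost(v):
        c=0
        for k,((f,_),m) in enumerate(zip(views,R)):
            h=np.zeros_like(m)
            for P in parts: h|=hullmask(f,place(P,*v,z),S)
            if excl is not None: 
                e=cv2.resize(excl[k].astype(np.uint8),(640*S,480*S),interpolation=cv2.INTER_NEAREST)==0
                h=h*e;m=m*e
            c-=(h&m).sum()/(h|m).sum()
        return c/len(views)
    sim=np.array([x0]+[np.array(x0)+np.eye(3)[i]*sz[i] for i in range(3)])
    o=minimize(cost,x0,method="Nelder-Mead",options=dict(initial_simplex=sim,maxiter=120,xatol=2e-4,fatol=1e-4))
    return o.x,-o.fun
E
python3 - <<'E'
from h import *
f=cam("scene");g=cam("top")
V=[]
for fr,c in((f,(225,405)),(g,(462,202))):
    m=np.zeros((480,640),bool)
    for n in("gauge","gauge_rest"):
        d=best(fr["n"],n,c); m|=d["region"]
    V.append((fr,m))
o=fitu(GP,V,(.635,-.273,-.03));print(o)
for v in V: print(fitu(GP,[v],o[0]))
# nest without clamp area
P=box(-.06,.06,-.12,.18,0,.01)
V=[];E=[]
for fr,c in((f,(370,296)),(g,(300,210))):
    d=best(fr["n"],"nest",c); V.append((fr,d["region"]))
    e=np.zeros((480,640),np.uint8)
    q=np.array([proj(fr,p) for p in place(box(-.035,.035,.1,.29,.0,.15),.62,-.004,.05)],np.float32)
    cv2.fillConvexPoly(e,cv2.convexHull(q).astype(np.int32),1);E.append(e)
o=fitu([P],V,(.62,-.004,.05),excl=E);print("nest",o)
for v,e in zip(V,E): print(fitu([P],[v],o[0],excl=[e]))
E
```

```text
(array([ 0.63570837, -0.27276429, -0.05172151]), np.float64(0.9197956107131587))
(array([ 0.63825083, -0.27255823, -0.05318397]), np.float64(0.9309838130335402))
(array([ 0.63407536, -0.27160657, -0.04101099]), np.float64(0.9453592814371258))Traceback (most recent call last):
  File "<stdin>", line 15, in <module>
TypeError: 'NoneType' object is not subscriptable
```

Run:
```python
from h import *
P=box(-.06,.06,-.12,.18,0,.01)
for fr,c in((cam("scene"),(370,296)),(cam("top"),(300,210))):
  for k in range(3):
    L=finder.masks_of(fr["n"],"nest"); 
    d=max(L,key=lambda d:d["region"].sum())
    print(d["rect"],d["score"])
    e=np.zeros((480,640),np.uint8)
    q=np.array([proj(fr,p) for p in place(box(-.035,.035,.1,.29,.0,.15),.62,-.004,.05)],np.float32)
    cv2.fillConvexPoly(e,cv2.convexHull(q).astype(np.int32),1)
    print(fr["n"],fitu([P],[(fr,d["region"])],(.62,-.004,.05),excl=[e]))
    break
  # stops overlay
  v=(.6205,-.004,.049)
  S=4;c0=np.array([290,195]) if fr["n"]=="scene" else np.array([220,170]);w,h=(165,145) if fr["n"]=="scene" else (165,80)
  im=cv2.resize(fr["img"][c0[1]:c0[1]+h,c0[0]:c0[0]+w],None,fx=S,fy=S,interpolation=cv2.INTER_CUBIC)
  for a in(box(-.06,.06,-.12,.18,.01,.01),box(-.034,.034,-.104,.104,.016,.016),box(-.06,.06,.068,.098,.016,.016),box(-.06,.06,-.098,-.068,.016,.016)):
    q=np.array([(proj(fr,p)-c0)*S for p in place(a,*v)],np.float32)
    cv2.polylines(im,[cv2.convexHull(q).round().astype(int)],True,(255,0,255),1)
  cv2.imwrite(f"pics/n_{fr['n']}.png",im[:,:,::-1])
```

```text
[294.4, 198.0, 166.0, 170.0] 0.89
scene (array([ 0.6219341 , -0.00248254,  0.04566271]), np.float64(0.8961278052491441))
[176.4, 179.0, 194.7, 61.0] 0.88
top (array([ 0.61969118, -0.00477258,  0.04773073]), np.float64(0.9132144361746946))
```

View pics/n_scene.png

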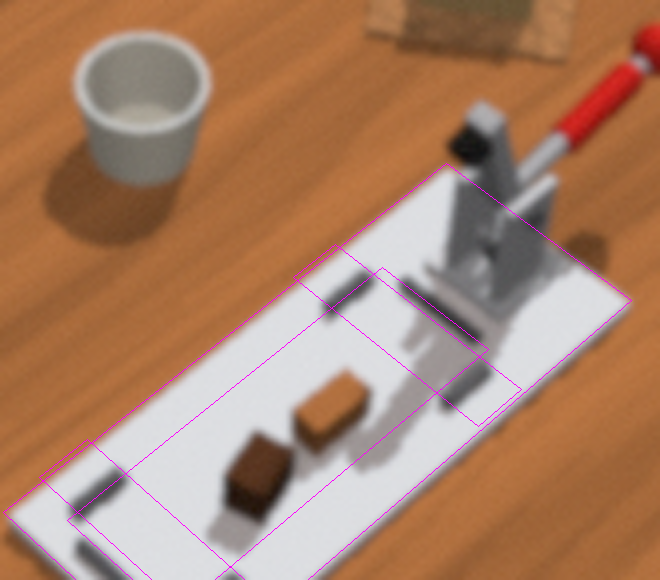

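View pics/n_top.png

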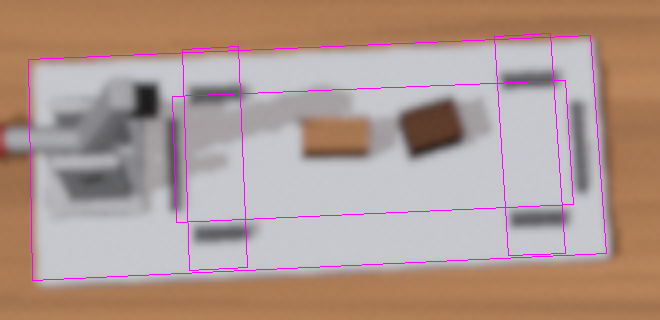

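The overlays agree with the two views to about 2 mm. Nest is at about (0.620, -0.004), yaw 0.049. The dark offcut at (430,125) in the zoomed top view is tilted about 0.25 rad, and the brown one at (335,137) is nearly straight. I'll take the dark one first.

```bash
cat >> h.py <<'E'
NEST=(.6203,-.0042,.049)
def nw(x,y,z=0): return place(np.array([[x,y,z]]),*NEST)[0]
OFF={"a":(box(-.010,.010,-.017,.017,0,.024),),"b":(box(-.011,.011,-.015,.015,0,.026),),"c":(box(-.009,.009,-.018,.018,0,.022),)}
def edge_yaw(f,m,z):
    cs,_=cv2.findContours(m.astype(np.uint8),cv2.RETR_EXTERNAL,cv2.CHAIN_APPROX_NONE)
    c=max(cs,key=cv2.contourArea)
    w=np.array([at_z(f,p[0],z)[:2] for p in c],np.float32)*1000
    (cx,cy),(a,b),ang=cv2.minAreaRect(w)
    th=np.radians(ang)+(np.pi/2 if b>a else 0)   # long axis direction
    yaw=th-np.pi/2
    return (yaw+np.pi/2)%np.pi-np.pi/2
def offcut(k,guess,z=.01):
    """fit in both views near guess (x,y)"""
    P=OFF[k][0];V=[]
    for n in("scene","top"):
        fr=cam(n);c=proj(fr,[guess[0],guess[1],z+.012])
        d=best(n,f"offcut_{k}_mid",c,25)
        if d is None: print("no",k,n);continue
        V.append((fr,d["region"]))
    if not V: return None
    o,s=fit(P,V,(guess[0],guess[1],.1),z,sz=(.008,.008,.2))
    ys=[edge_yaw(fr,m,z+.012) for fr,m in V]
    print(k,o.round(4),round(s,2),"edge yaws",np.round(ys,2),[fit(P,[v],o,z,sz=(.005,.005,.15))[0].round(4).tolist() for v in V]); return o,ys
E
python3 - <<'E'
from h import *
for k,g in(("b",(.633,-.034)),("c",(.627,.0175))):
    for i in range(2): offcut(k,g)
for n in("scene","top"):
    cam(n);print(n,[(d["score"],np.round(d["rect"]).tolist()) for k in"abc" for d in finder.look_for(n,f"offcut_{k}_mid")])
E
```

```text
b [ 0.6327 -0.0327  0.3913] 0.84 edge yaws [0.32 0.33] [[0.6348, -0.0323, 0.3815], [0.6315, -0.0338, 0.3732]]
b [ 0.6321 -0.0343  0.2445] 0.84 edge yaws [0.3  0.31] [[0.6332, -0.0317, 0.4522], [0.6315, -0.0341, 0.2882]]
c [0.6286 0.0175 0.0088] 0.82 edge yaws [0.13 0.  ] [[0.6303, 0.0175, 0.0669], [0.6262, 0.0173, 0.0435]]
no c scene
c [0.6266 0.017  0.0217] 0.82 edge yaws [0.] [[0.6266, 0.017, 0.0217]]
scene [(0.78, [346.0, 302.0, 16.0, 22.0]), (0.83, [364.0, 287.0, 20.0, 20.0])]
top [(0.64, [319.0, 194.0, 18.0, 18.0])]
```

```bash
cat >> h.py <<'E'
BOX=(.4417,-.2931,-.138)
def go(p,yaw,z=None):
    p=np.array(p,float); 
    if z is not None: p=np.array([p[0],p[1],z])
    r.movep(p,quat(yaw))
def pick_off(x,y,yaw,tcpz=.027):
    hand.gripper_to(.05)
    go((x,y,.20),yaw)
    r.line_to([x,y,tcpz+.03],velocity=.25)
    hit=r.line_to([x,y,tcpz],velocity=.06,contact_N=8); print("hit",hit)
    hand.gripper_to(0,40); s=st("gripped")
    r.line_to([x,y,.20],velocity=.25); s=st("lifted"); return s["gripper_width"]
def drop_box(dy):
    p=place(np.array([[0,dy,0]]),*BOX)[0]
    go((p[0],p[1],.20),BOX[2])
    r.line_to([p[0],p[1],.05],velocity=.25)
    hand.gripper_to(.045)
    r.line_to([p[0],p[1],.20],velocity=.3); st("dropped")
E
python3 - <<'E'
from h import *
st()
pick_off(.6328,-.0335,.30)
f=cam("scene");save(f,"p1s");save(cam("top"),"p1t")
E
```

```text
t4.8 tcp [ 0.169  -0.497   0.2069] F [ 0.5  0.2 -1. ] w0.0853
hit False
gripped t9.5 tcp [ 0.6328 -0.0335  0.0271] F [ 0.7  0.3 -0.7] w0.0001
lifted t10.3 tcp [ 0.632  -0.0334  0.1984] F [ 0.6  0.9 -1. ] w0.0000
```

View pics/p1s.png

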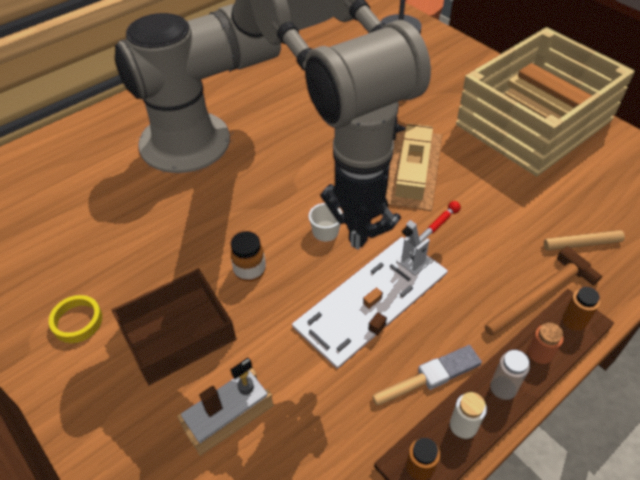

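The gripper came up empty. The dark offcut now sits at (377,323), knocked about 3 cm aside towards the nest's far edge. The brown one is still at (373,297). I'll measure again from clear of the nest.

Run:
```python
from h import *
f=cam("scene")
print(at_z(f,(377,323),.022))
go((.50,-.13,.25),.1)
g0=at_z(f,(377,323),.022)[:2]
for i in range(2):offcut("b",g0)
for i in range(2):offcut("c",(.627,.0175))
save(cam("top"),"p2t"); save(cam("scene"),"p2s")
```

```text
[ 0.6738936 -0.0139572  0.022    ]
b [ 0.6744 -0.0155  0.2369] 0.85 edge yaws [0.29 0.23] [[0.6753, -0.015, 0.3578], [0.6734, -0.016, 0.2035]]
b [ 0.6752 -0.0154  0.1776] 0.89 edge yaws [0.29 0.26] [[0.676, -0.0147, 0.2554], [0.6738, -0.0161, 0.2281]]
c [0.6288 0.018  0.0636] 0.86 edge yaws [0.04 0.11] [[0.6293, 0.0181, 0.0567], [0.6278, 0.017, 0.0848]]
c [0.6274 0.0168 0.0672] 0.83 edge yaws [0.13 0.  ] [[0.6285, 0.0174, 0.1493], [0.6274, 0.0168, 0.0672]]
```

View pics/p2t.png

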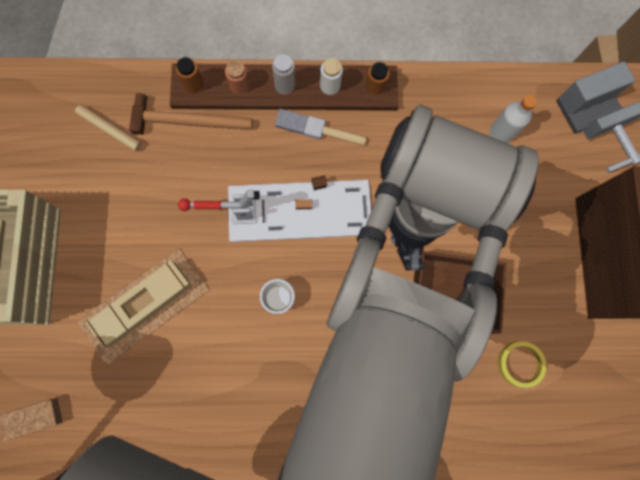

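The top view shows the dark offcut at (319,182) on the plate's far edge, still on the plate and within reach. I'll pick it there.

Run:
```python
from h import *
w=pick_off(.6747,-.0154,.25)
if w>.015:
    drop_box(.035)
    offcut("c",(.6279,.0172))
    save(cam("scene"),"p3s");save(cam("top"),"p3t")
```

```text
hit False
gripped t15.4 tcp [ 0.6747 -0.0154  0.0271] F [-0.1  0.5  0.4] w-0.0003
lifted t16.2 tcp [ 0.6739 -0.0153  0.1984] F [ 0.2 -0.5 -0.2] w0.0003
```

Run:
```python
from h import *
save(cam("scene"),"p4s");save(cam("top"),"p4t");s=st(); print(s["orientation"],s["joints"].round(3))
```

```text
t16.4 tcp [ 0.6737 -0.0153  0.1975] F [-0.7 -0.8 -0.5] w-0.0002
[-5.48677983e-04  9.92199014e-01  1.24645748e-01 -2.06208051e-03] [-0.136  0.635  1.064 -0.     1.446 -0.386]
```

View pics/p4s.png

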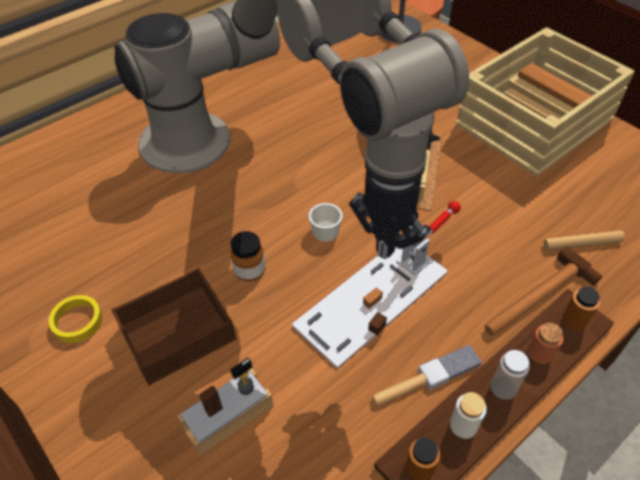

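View pics/p4t.png

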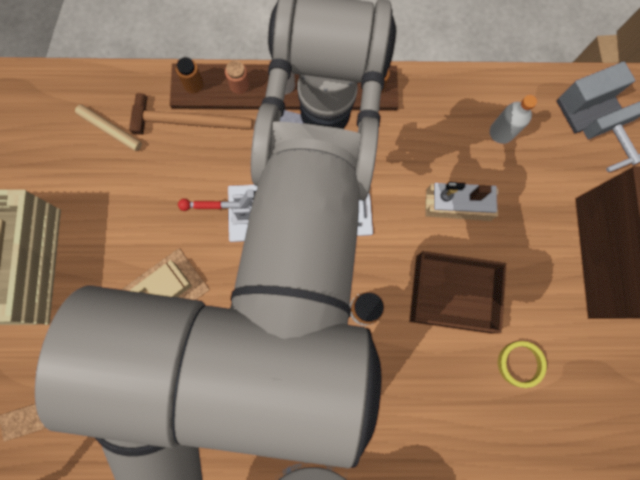

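Run:
```python
from h import *
f=cam("scene");s=monitor.observe()
t=s["tcp_pos"]
q=s["orientation"];M=Ro.from_quat([q[1],q[2],q[3],q[0]]).as_matrix();print(M.round(3))
S=5;c0=np.array([340,180])
im=cv2.resize(f["img"][180:340,340:480],None,fx=S*.8,fy=S*.8,interpolation=2)
for d,c in((0,(255,0,0)),(.014,(0,255,0)),(-.005,(0,0,255))):
    p=proj(f,t+M[:,2]*d);print(p)
    cv2.circle(im,tuple(((p-c0)*4).astype(int)),4,c,-1)
cv2.imwrite("pics/tip.png",im[:,:,::-1])
```

```text
[[ 0.969  0.247 -0.004]
 [ 0.247 -0.969  0.001]
 [-0.004 -0.002 -1.   ]]
[382.76302706 263.71793788]
[382.17264334 269.06319327]
[382.97713567 261.77942718]
```

View pics/tip.png

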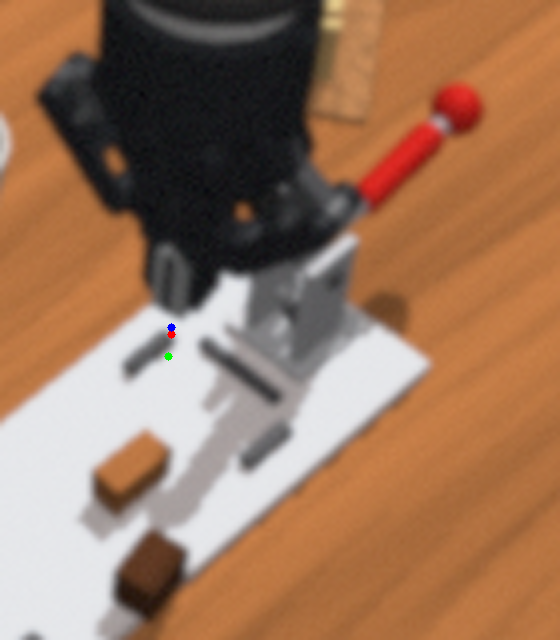

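The fingertips show at about (385,253) in the full image, while the commanded tip point projects to (382,269). So the real tips seem to stand some 25 mm higher than the stated tip extent, which would explain the missed grasps. I'll check by touching the empty plate gently.

Run:
```python
from h import *
p=nw(-.005,-.055)
go((p[0],p[1],.12),.05)
st()
print(r.line_to([p[0],p[1],.012],velocity=.04,contact_N=5)); s=st("touch")
f=cam("scene");save(f,"p5s")
im=cv2.resize(f["img"][230:360,280:440],None,fx=4,fy=4,interpolation=2)
for d in(0,.014):
    q=(proj(f,s["tcp_pos"]-[0,0,d])-[280,230])*4; cv2.circle(im,tuple(q.astype(int)),3,(0,255,0),-1)
cv2.imwrite("pics/p5z.png",im[:,:,::-1])
r.line_to([p[0],p[1],.12],velocity=.2)
```

```text
t16.9 tcp [ 0.6178 -0.0595  0.1194] F [ 1.3 -0.5  0.6] w0.0003
False
touch t19.8 tcp [ 0.6181 -0.0594  0.0121] F [0.1 1.  0.1] w-0.0000
```

View pics/p5z.png

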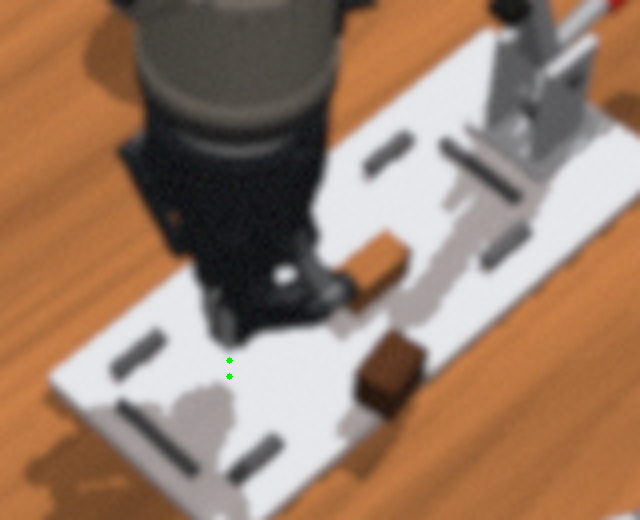

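No contact at TCP z = 0.012. The picture shows the fingers well apart, at (225,330) and (345,290) in the zoom, although the reported width is 0. I'll check how the gripper command and the reading correspond to what the picture shows.

Run:
```python
from h import *
ims=[]
for w in(.0,.04,.085):
    hand.gripper_to(w);s=st(w)
    f=cam("scene"); c=proj(f,s["tcp_pos"]).astype(int)
    im=cv2.resize(f["img"][c[1]-75:c[1]+35,c[0]-55:c[0]+55],None,fx=2.4,fy=2.4,interpolation=2);cv2.circle(im,(132,180),2,(0,255,0),-1);ims.append(im)
cv2.imwrite("pics/grip.png",np.hstack(ims)[:,:,::-1])
```

```text
0.0 t20.7 tcp [ 0.6172 -0.0592  0.1184] F [-0.1  0.3  0. ] w0.0004
0.04 t21.2 tcp [ 0.618  -0.0594  0.12  ] F [-0.3 -0.7  0.1] w0.0397
0.085 t21.8 tcp [ 0.618  -0.0594  0.12  ] F [-0.1 -0.3 -1. ] w0.0850
```

View pics/grip.png

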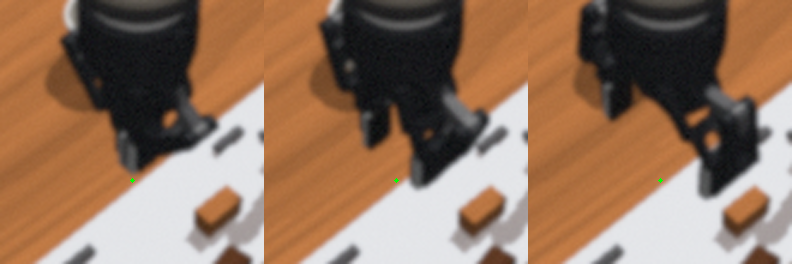

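Run:
```python
from h import *
p=nw(-.005,-.055)
hand.gripper_to(0)
r.line_to([p[0],p[1],.02],velocity=.2)
print(r.line_to([p[0],p[1],-.03],velocity=.02,contact_N=4)); s=st("touch")
f=cam("scene");save(f,"p6s")
r.line_to([p[0],p[1],.12],velocity=.2)
im=cv2.resize(f["img"][230:360,280:440],None,fx=4,fy=4,interpolation=2)
q=(proj(f,s["tcp_pos"])-[280,230])*4; cv2.circle(im,tuple(q.astype(int)),3,(0,255,0),-1)
q=(proj(f,[s["tcp_pos"][0],s["tcp_pos"][1],.01])-[280,230])*4; cv2.circle(im,tuple(q.astype(int)),3,(255,0,0),-1)
cv2.imwrite("pics/p6z.png",im[:,:,::-1])
```

```text
True
touch t24.9 tcp [ 0.618  -0.0594 -0.0143] F [-1.  -0.4  3.9] w-0.0001
```

View pics/p6z.png

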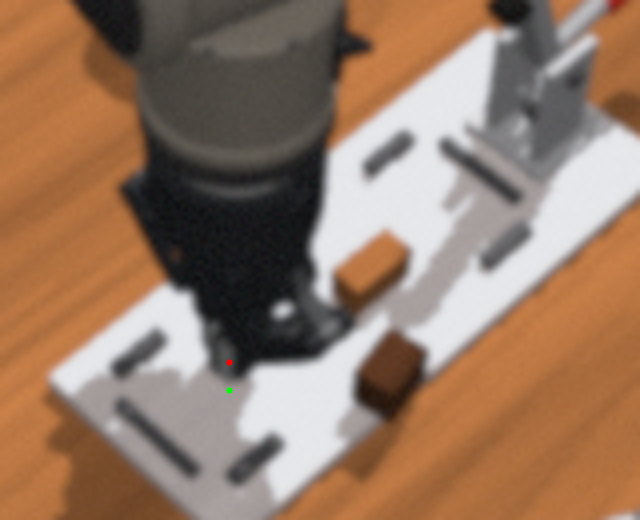

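Contact came at TCP z = -0.0143 on the plate at z = 0.010. The true fingertips are therefore 24 mm behind the reported TCP, not 14 mm ahead, a shift of 38 mm along the tool. I'll correct every height by that measured value. Before picking the brown offcut I'll check for a sideways offset too.

```bash
cat >> h.py <<'E'
DZ=.0383   # true tips are this much higher than nominal: command z = nominal - DZ
def L(p,z,v=.2,c=None): return r.line_to([p[0],p[1],z-DZ],velocity=v,contact_N=c)
def goz(p,z,yaw): r.movep([p[0],p[1],z-DZ],quat(yaw))
E
python3 - <<'E'
from h import *
hand.gripper_to(.05)
goz((.6282,.0173),.13,.05)
L((.6282,.0173),.062,.15); s=st()
f=cam("scene")
M=np.array([.6282,.0173])
im=cv2.resize(f["img"][220:350,300:460],None,fx=5,fy=4.6,interpolation=2)
for x in(-.025,.025):
    X=place(np.array([[x,0,0]]),.6282,.0173,.05)[0]; X[2]=s["tcp_pos"][2]+.0243+.002
    q=(proj(f,X)-[300,220])*[5,4.6]; cv2.circle(im,tuple(q.astype(int)),3,(0,255,0),-1)
cv2.imwrite("pics/p7.png",im[:,:,::-1])
E
```

```text
t27.3 tcp [0.6289 0.0165 0.0246] F [ 0.6 -0.4 -0.1] w0.0502
```

View pics/p7.png

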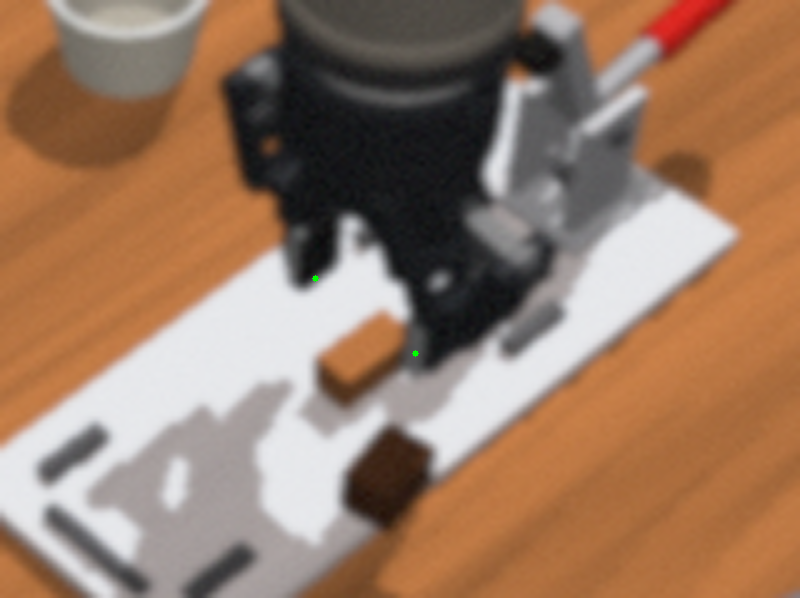

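Both visible fingertips, at (312,280) and (418,358) in the zoom, match the projected points. There is no sideways offset, only the length error. Now the brown offcut.

```bash
cat >> h.py <<'E'
def pick_off(x,y,yaw,tip=.013,move=True):
    p=(x,y); z=tip+.014
    hand.gripper_to(.05)
    if move: goz(p,.18,yaw)
    L(p,z+.03,.25)
    hit=L(p,z,.06,8)
    hand.gripper_to(0,40); s=st("gripped hit%s"%hit)
    L(p,.20,.25); s=st("lifted"); return s["gripper_width"]
def drop_box(dy):
    p=place(np.array([[0,dy,0]]),*BOX)[0]
    goz(p,.20,BOX[2])
    L(p,.045,.25)
    hand.gripper_to(.045)
    L(p,.20,.3); st("dropped")
E
python3 - <<'E'
from h import *
w=pick_off(.6282,.0173,.05,move=False)
if w>.012:
    drop_box(-.035)
    offcut("b",(.6747,-.0154))
    save(cam("scene"),"p8s")
E
```

```text
gripped hitFalse t28.9 tcp [ 0.6287  0.0173 -0.0107] F [ 0.2 -0.3  2.4] w0.0169
lifted t29.7 tcp [0.6272 0.0174 0.1602] F [-0.1  0.3 -0.4] w0.0174
dropped t33.0 tcp [ 0.4366 -0.3276  0.1617] F [-0.3 -1.1 -1. ] w0.0452
b [ 0.6752 -0.0155  0.2633] 0.88 edge yaws [0.29 0.31] [[0.6761, -0.0155, 0.3185], [0.6743, -0.0163, 0.2553]]
```

View pics/p8s.png

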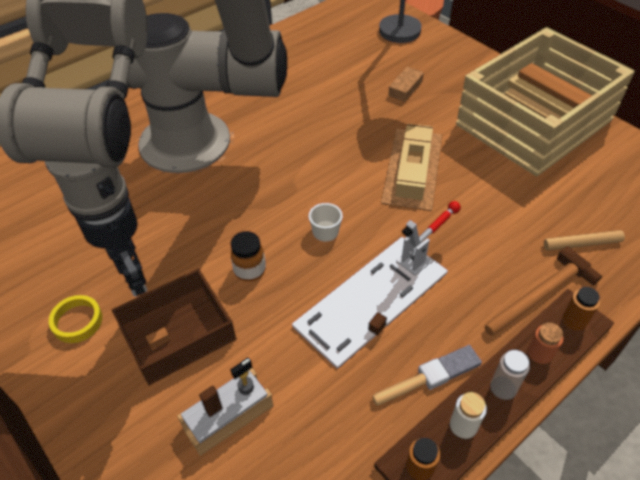

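The brown offcut lies in the box at (157,335). The dark one is still at (377,323). I'll pick the dark one next, then the blank.

Run:
```python
from h import *
w=pick_off(.6752,-.0156,.27)
if w>.012:
    drop_box(.035)
    f=cam("scene");save(f,"p9s")
    goz((.50,.10),.25,.6)
    g=cam("top");f=cam("scene")
    save(g,"p9t")
    P=box(-.03,.03,-.1,.1,0,.04)
    for fr,c in((f,(415,163)),(g,(140,303))):
        d=best(fr["n"],"blank",c)
        if d: print(fr["n"],d["rect"],fit(P,[(fr,d["region"])],(.421,.342,.677),.004))
        d=best(fr["n"],"cork_mat",c)
        if d: print(fr["n"],d["rect"])
```

```text
gripped hitFalse t36.6 tcp [ 0.6756 -0.0157 -0.0107] F [0.4 0.2 2. ] w0.0208
lifted t37.4 tcp [ 0.6743 -0.0155  0.16  ] F [-1.1 -0.7 -0. ] w0.0214
dropped t40.5 tcp [ 0.4462 -0.2582  0.1618] F [-0.7 -0.1 -0.7] w0.0448
scene [395.2, 119.8, 38.3, 79.5] (array([0.42212605, 0.34232687, 0.66602724]), np.float64(0.9414756907260655))
scene [386.3, 132.6, 55.0, 82.8]
top [84.6, 267.3, 101.7, 78.3] (array([0.41968163, 0.34155766, 0.65822552]), np.float64(0.5153232266294835))
top [78.4, 248.0, 128.9, 116.3]
```

View pics/p9s.png

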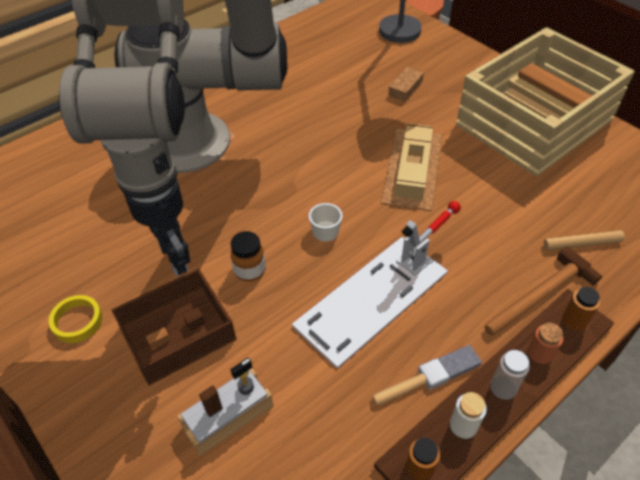

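View pics/p9t.png

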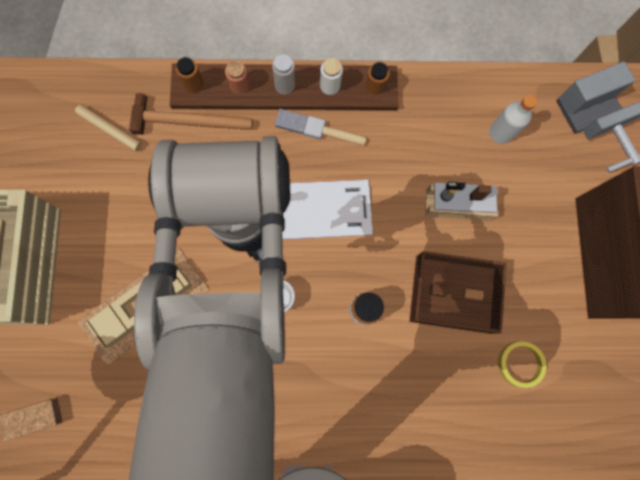

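Both offcuts are in the box, at (440,290) and (474,294) in the top view, and the nest is clear. Now I'll pick up the blank.

Run:
```python
from h import *
p=(.4209,.342);yaw=.668
hand.gripper_to(.085)
goz(p,.18,yaw)
L(p,.06,.25)
print("hit",L(p,.008+.014,.06,8))
hand.gripper_to(.0,60); st("grip")
L(p,.06,.1);st()
L(p,.27,.25); st("lift")
save(cam("scene"),"q1s")
q=nw(0,0)
goz(q,.27,NEST[2]); st("over")
save(cam("scene"),"q2s")
```

```text
hit False
grip t45.5 tcp [ 0.4213  0.3423 -0.0157] F [-0.6  0.4  4.5] w0.0593
 t46.0 tcp [0.4206 0.3418 0.0214] F [ 0.2 -1.1 -2.9] w0.0594
lift t47.0 tcp [0.4201 0.3415 0.23  ] F [ 0.6  0.3 -2.5] w0.0592
over t48.5 tcp [ 0.6201 -0.0028  0.2318] F [-0.9  1.1 -2.9] w0.0593
```

View pics/q2s.png

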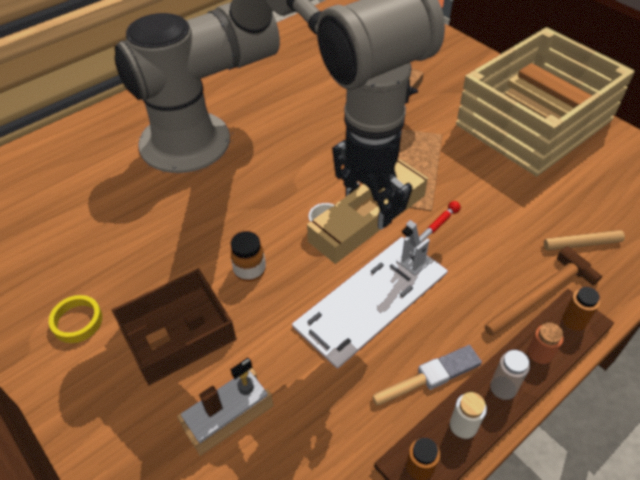

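The blank is held level over the nest. I'll lower it to just above the stops and check its alignment.

Run:
```python
from h import *
q=nw(0,0)
L(q,.10,.2); L(q,.040,.08); r.pause(.3); s=st()
f=cam("scene")
S=4;c0=np.array([290,195])
im=cv2.resize(f["img"][195:345,290:460],None,fx=S,fy=S,interpolation=2)
for P,z,col in((box(-.06,.06,-.12,.18,.01,.01),0,(255,0,255)),(box(-.03,.03,-.1,.1,.0,.04),.022,(0,255,0)),(box(-.034,.034,-.104,.104,.016,.016),0,(255,255,0))):
    h=np.array([(proj(f,p)+.5-c0)*S for p in place(P,*NEST,z)],np.float32)
    cv2.polylines(im,[cv2.convexHull(h).round().astype(int)],True,col,1)
cv2.imwrite("pics/q3.png",im[:,:,::-1])
for i in range(2):
    cam("scene");L0=finder.masks_of("scene","blank")
    for d in L0[:1]: print(d["rect"],fit(box(-.03,.03,-.1,.1,0,.04),[(f,d["region"])],NEST,.022))
```

```text
t50.8 tcp [ 0.6205 -0.0042  0.0021] F [ 0.4  0.3 -2.6] w0.0592
[310.9, 250.5, 106.3, 96.1] (array([ 0.62278261, -0.00299013,  0.04119992]), np.float64(0.695678224398885))
[312.5, 250.3, 101.1, 97.8] (array([ 0.62239305, -0.00343575,  0.04071958]), np.float64(0.6968907869381803))
```

View pics/q3.png

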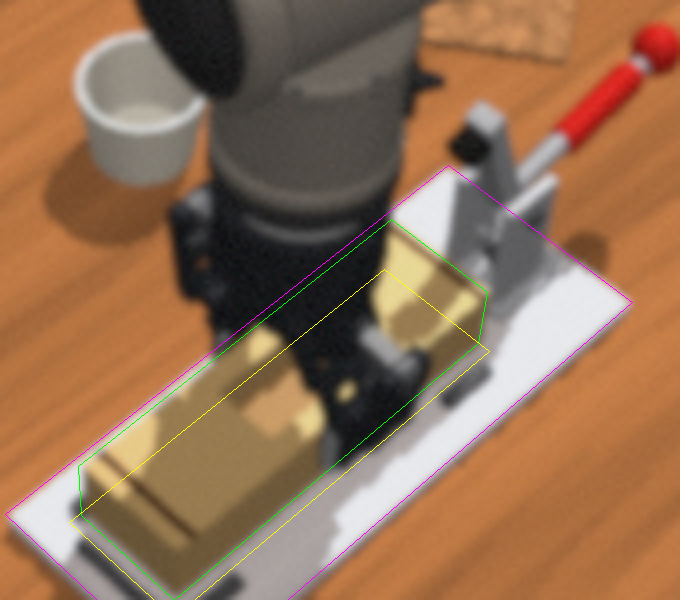

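The blank's outline matches the expected place, with a fit offset under 3 mm and within the play. Lowering with a contact check.

Run:
```python
from h import *
q=nw(0,0)
h=L(q,.026,.02,5); s=st("down hit%s"%h)
f=cam("scene");im=cv2.resize(f["img"][220:370,280:450],None,fx=4,fy=4,interpolation=2);cv2.imwrite("pics/q4.png",im[:,:,::-1])
```

```text
down hitTrue t51.6 tcp [ 0.6202 -0.0042 -0.0097] F [-1.   0.   4.8] w0.0597
```

View pics/q4.png

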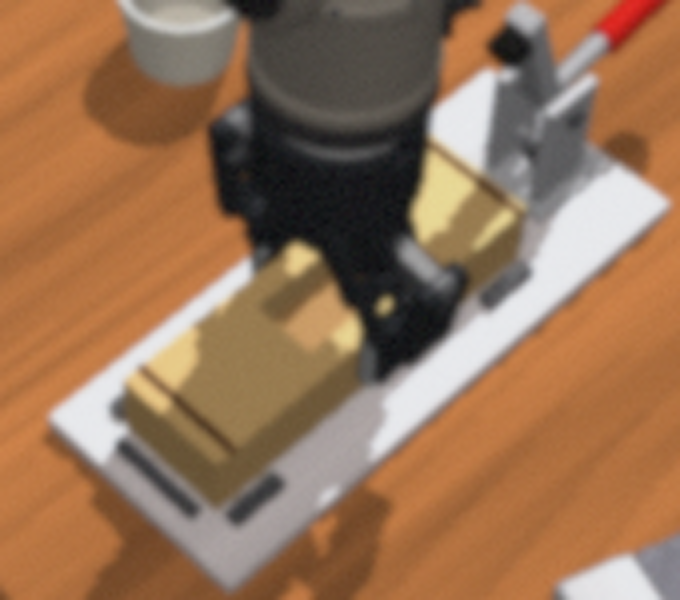

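Contact came exactly 6.0 mm higher than at pick-up, which is the plate-to-mat difference, so the blank sits flat on the plate between the stops. I'll release it and go for the clamp ball.

Run:
```python
from h import *
q=nw(0,0)
hand.gripper_to(.085); L(q,.10,.15); 
L(q,.25,.3); goz((.50,-.12),.25,NEST[2]); st()
f=cam("scene");g=cam("top")
save(f,"q5s")
a=finder.mark_of("scene","clamp_ball");b=finder.mark_of("top","clamp_ball")
for x in a[:2]:
    for y in b[:2]:
        p,e=tri(f,x["at"],g,y["at"])
        if e<.01: print("ball",p.round(4),round(e,4),x["score"],y["score"])
# red blob centroid of the ball
for fr in(f,g):
    hsv=cv2.cvtColor(fr["img"],cv2.COLOR_RGB2HSV); m=((hsv[...,0]<6)|(hsv[...,0]>174))&(hsv[...,1]>170)&(hsv[...,2]>70)
    X=nw(0,.254,.087);c=proj(fr,X); print(fr["n"],"pred",c.round(1)); 
    ys,xs=np.nonzero(m); k=np.hypot(xs-c[0],ys-c[1])<10; print(xs[k].mean(),ys[k].mean(),k.sum())
    im=cv2.resize(fr["img"][int(c[1])-30:int(c[1])+30,int(c[0])-40:int(c[0])+40],None,fx=5,fy=5,interpolation=2); cv2.imwrite("pics/ball_%s.png"%fr["n"],im[:,:,::-1])
P=box(-.03,.03,-.1,.1,0,.04)
for fr,c in((f,(365,290)),(g,(305,208))):
    d=best(fr["n"],"blank",c)
    if d: print(fr["n"],fit(P,[(fr,d["region"])],NEST,.01))
```

```text
t54.0 tcp [ 0.5003 -0.1197  0.211 ] F [ 0.2  0.1 -0.1] w0.0849
ball [0.607 0.248 0.095] 0.0035 0.94 0.8
scene pred [453.5 207.2]
453.27433628318585 207.23008849557522 113
top pred [183.6 203.6]
183.5392156862745 204.34313725490196 102
scene (array([ 0.62159713, -0.00230888,  0.04951399]), np.float64(0.9802619491325232))
top (array([ 0.6190716, -0.0026336,  0.0430092]), np.float64(0.9564063063358353))
```

View pics/q5s.png

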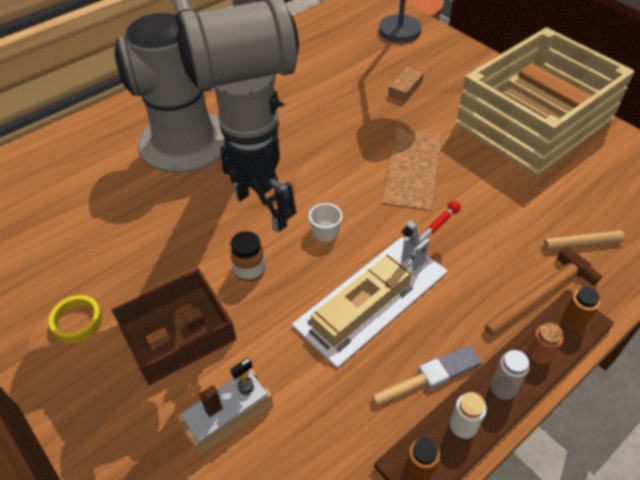

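View pics/ball_top.png

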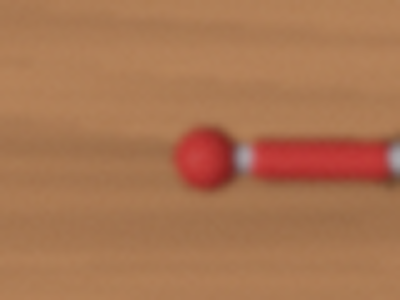

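The blank sits in the nest, and the ball's predicted pixel agrees with the red blob to under 1 px in both views. I'll close the clamp along its arc.

```bash
cat >> h.py <<'E'
def ballp(a):
    th=a+np.arctan2(19,109); return nw(0,.145+.1108*np.cos(th),.068+.1108*np.sin(th))
def LB(a,v=.08):
    p=ballp(a); return L(p,p[2]-.005,v)
def arc(a0,a1,n):
    mx=0
    for a in np.linspace(a0,a1,n+1)[1:]:
        LB(a); F=monitor.observe()["contact_force"]; mx=max(mx,np.linalg.norm(F))
        print("%.2f"%a,F.round(1),end=" | ")
    print("max",mx)
E
python3 - <<'E'
from h import *
hand.gripper_to(.06)
p=ballp(0)
goz(p,.22,NEST[2]); L(p,.11,.25); print("hit",L(p,p[2]-.005,.06,6))
hand.gripper_to(0,50); st("ball")
save(cam("scene"),"r1")
arc(0,.6,6)
st()
save(cam("scene"),"r2")
E
```

```text
hit False
ball t57.8 tcp [0.6074 0.2497 0.0443] F [-4.1 -1.1  6.5] w0.0229
0.10 [-0.8  3.7 -6.8] | 0.20 [-1.   3.5 -7. ] | 0.30 [-3.3 -0.4 -7.5] | 0.40 [-3.8 -0.5 -7. ] | 0.50 [-5.  -1.9 -6.5] | 0.60 [-5.8 -1.7 -5.2] | max 8.399337708440589
 t59.5 tcp [0.609  0.2183 0.1034] F [-5.8 -1.7 -5.2] w0.0234
```

View pics/r2.png

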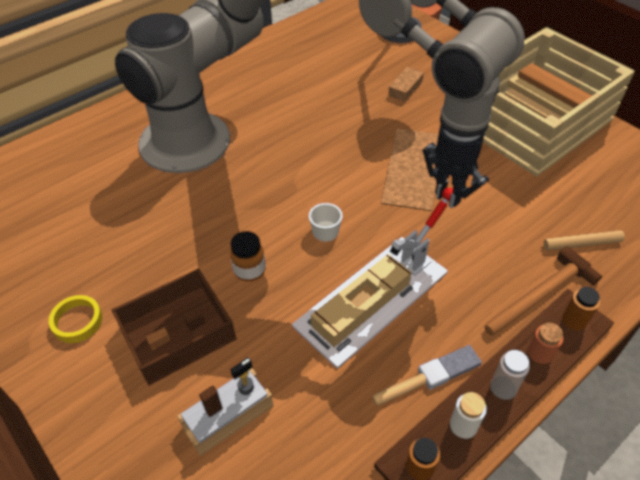

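The ball is held and the arm is halfway over. Continuing to closed.

Run:
```python
from h import *
arc(.6,1.2,6); arc(1.2,1.27,2)
st()
save(cam("scene"),"r3")
hand.gripper_to(.055); st("rel")
p=ballp(1.27); L(p,p[2]+.06,.2)
goz((.50,-.10),.27,NEST[2])
f=cam("scene");save(f,"r4");save(cam("top"),"r4t")
im=cv2.resize(f["img"][150:350,290:490],None,fx=3,fy=3,interpolation=2)
for a in(1.25,):
    q=(proj(f,ballp(a))+.5-[290,150])*3; cv2.circle(im,tuple(q.astype(int)),13,(0,255,0),1)
cv2.imwrite("pics/r4z.png",im[:,:,::-1])
```

```text
0.70 [-7.1 -2.1 -3.7] | 0.80 [-8.2 -3.1 -2.9] | 0.90 [-8.1 -3.6 -1.7] | 1.00 [-8.7 -5.1 -1.1] | 1.10 [-8.5 -4.5 -0.7] | 1.20 [-8.5 -6.  -0.2] | max 10.369073106767196
1.23 [-7.8 -4.9  0. ] | 1.27 [-8.3 -6.1  0.1] | max 10.304785801068396
 t61.9 tcp [0.6124 0.1519 0.1371] F [-8.3 -6.1  0.1] w0.0233
rel t62.3 tcp [0.6134 0.1546 0.1356] F [ 0.1 -0.7  0.3] w0.0547
```

View pics/r4z.png

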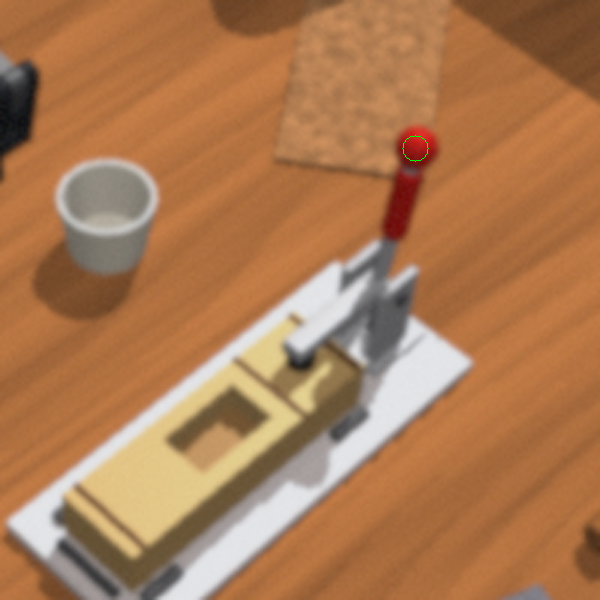

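View pics/r4t.png

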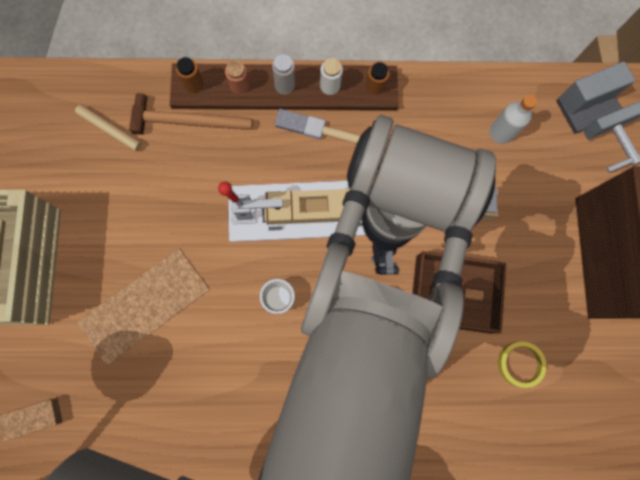

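The clamp is closed: the pad rests on the blank at (300,355) in the zoom and the ball matches its predicted place. Next I'll refine the gauge pose before grasping it.

Run:
```python
from h import *
goz((.45,.12),.27,NEST[2])
f=cam("scene");g=cam("top")
V=[];H=[]
for fr,c in((f,(225,405)),(g,(462,202))):
    n=fr["n"]
    m=np.zeros((480,640),bool)
    for t in("gauge","gauge_rest"):
        d=best(n,t,c)
        if d: m|=d["region"]
        else: print("miss",n,t)
    V.append((fr,m))
    print(n,[(finder.mark_of(n,t)[:1]) for t in("gauge_handle","gauge","knob_mid")])
    hsv=cv2.cvtColor(fr["img"],cv2.COLOR_RGB2HSV)
    u,v0,w,h=cv2.boundingRect(m.astype(np.uint8)); 
    dark=(fr["img"].max(2)<110)&m&(hsv[...,1]>100)
    k,lab,sts,cen=cv2.connectedComponentsWithStats(dark.astype(np.uint8)); print([(sts[i].tolist(),cen[i].round(1).tolist()) for i in range(1,k) if sts[i][4]>40])
    i=1+np.argmax(sts[1:,4]); H.append((fr,lab==i))
    im=fr["img"].copy(); 
    cs,_=cv2.findContours((lab==i).astype(np.uint8),0,1);cv2.drawContours(im,cs,-1,(0,255,0),1)
    cs,_=cv2.findContours(m.astype(np.uint8),0,1);cv2.drawContours(im,cs,-1,(255,0,255),1)
    cv2.imwrite(f"pics/hh_{n}.png",cv2.resize(im[v0-5:v0+h+5,u-5:u+w+5],None,fx=5,fy=5,interpolation=0)[:,:,::-1])
o=fitu(GP,V,(.635,-.273,-.03));print("all",o)
hb=[GP[2]]
o=fitu(hb,H,(.635,-.273,-.05));print("handle",o, place(np.array([[0,-.06,.0]]),*o[0]))
for x in H: 
    a=fitu(hb,[x],o[0]);print(x[0]["n"],a,place(np.array([[0,-.06,0]]),*a[0]))
```

```text
scene [[{'at': [209.4, 396.4], 'score': 0.78}], [{'at': [248.6, 389.6], 'score': 0.75}], [{'at': [241.4, 367.2], 'score': 0.86}]]
[([238, 362, 14, 23, 86], [244.7, 375.3]), ([200, 387, 21, 28, 365], [210.6, 400.0]), ([195, 398, 76, 53, 310], [236.3, 420.9])]
top [[{'at': [483.1, 189.9], 'score': 0.93}], [{'at': [443.9, 200.7], 'score': 0.9}], [{'at': [455.8, 183.3], 'score': 0.73}]]
[([471, 186, 19, 13, 165], [480.2, 192.2]), ([425, 208, 53, 12, 129], [448.5, 214.7])]
all (array([ 0.63598824, -0.27284235, -0.06434746]), np.float64(0.9252435541646205))
handle (array([ 0.635, -0.273, -0.05 ]), np.float64(0.5933874010374303)) [[ 0.63200125 -0.33292502  0.        ]]
scene (array([ 0.63527083, -0.27147917, -0.06579861]), np.float64(0.6781585466556564)) [[ 0.63132576 -0.33134933  0.        ]]
top (array([ 0.63333333, -0.275     ,  0.00277778]), np.float64(0.5313059033989267)) [[ 0.6335     -0.33499977  0.        ]]
```

```bash
python3 -c "
import cv2,numpy as np
a=cv2.imread('pics/hh_scene.png');b=cv2.imread('pics/hh_top.png')
h=max(a.shape[0],b.shape[0]);p=lambda i:cv2.copyMakeBorder(i,0,h-i.shape[0],0,0,0)
o=np.hstack([p(a),p(b)]);s=min(800/o.shape[1],600/o.shape[0]);cv2.imwrite('pics/hh.png',cv2.resize(o,None,fx=s,fy=s))"
```

```text
(no output)
```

View pics/hh.png

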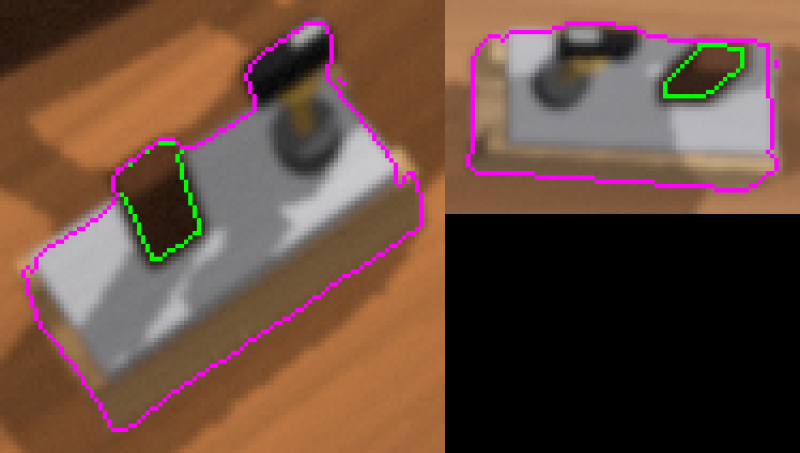

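Run:
```python
from h import *
f=cam("scene");g=cam("top")
for a,b,n in(((209.4,396.4),(483.1,189.9),"handle"),((241.4,367.2),(455.8,183.3),"knob"),((248.6,389.6),(443.9,200.7),"gauge")):
    p,e=tri(f,a,g,b);print(n,p.round(4),round(e,4))
S=6
for fr,c0,wh in((f,np.array([180,355]),(95,100)),(g,np.array([425,175]),(80,55))):
    im=cv2.resize(fr["img"][c0[1]:c0[1]+wh[1],c0[0]:c0[0]+wh[0]],None,fx=S,fy=S,interpolation=2)
    for v,col in(((.6355,-.2727,-.05),(0,255,0)),):
        for P in GP[1:4]:
            q=np.array([(proj(fr,p)+.5-c0)*S for p in place(P,*v)])
            for i in range(8):
                for j in range(i):
                    if bin(i^j).count("1")==1: cv2.line(im,tuple(q[i].round().astype(int)),tuple(q[j].round().astype(int)),col,1)
    cv2.imwrite(f"pics/gg_{fr['n']}.png",im[:,:,::-1])
```

```text
handle [ 0.6343 -0.3337  0.1025] 0.0032
knob [ 0.6391 -0.2737  0.1273] 0.0018
gauge [ 0.6325 -0.2715  0.0378] 0.009
```

View pics/gg_scene.png

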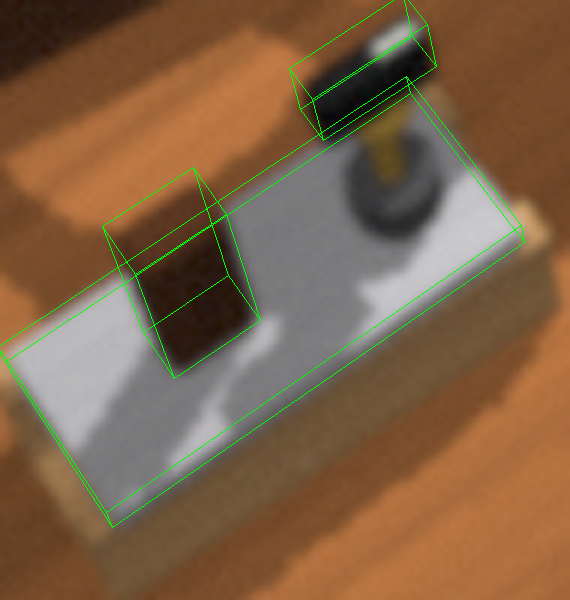

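View pics/gg_top.png

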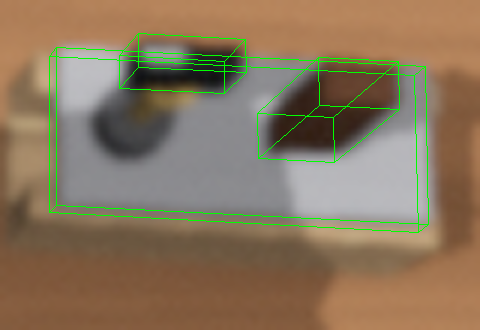

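The overlay agrees with the picture to about 1–2 mm on the plate, handle and knob. I'll grip the handle.

```bash
cat >> h.py <<'E'
GH=(.6327,-.3328); GY=-.045
E
python3 - <<'E'
from h import *
hand.gripper_to(.05)
goz(GH,.24,GY)
L(GH,.14,.25);print("hit",L(GH,.091,.05,5)); st("at")
hand.gripper_to(0,70); st("grip")
f=cam("scene");save(f,"t1")
L(GH,.096,.03); st("lift5"); r.pause(.3); st()
f=cam("scene");save(f,"t2")
im=np.hstack([cv2.resize(cv2.imread(f"pics/{n}.png")[340:460,160:290],None,fx=3,fy=3,interpolation=2) for n in("t1","t2")])
cv2.imwrite("pics/t12.png",im)
E
```

```text
hit False
at t69.3 tcp [ 0.6329 -0.333   0.0532] F [ 0.1 -0.4  0.1] w0.0500
grip t69.7 tcp [ 0.6331 -0.333   0.0532] F [1.1 0.2 1.9] w0.0151
lift5 t70.0 tcp [ 0.6322 -0.3325  0.0569] F [-0.4 -0.6 -4.7] w0.0151
 t70.3 tcp [ 0.6326 -0.3327  0.0574] F [-0.2  0.3 -5.3] w0.0153
```

View pics/t12.png

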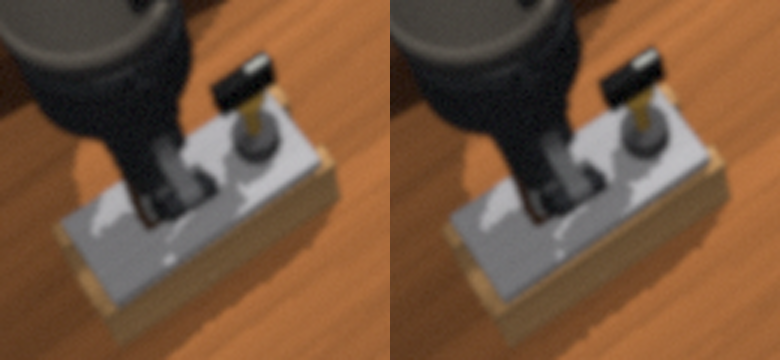

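The gauge's full weight of 5.3 N is on the tool and it hangs level. Carrying it to the blank.

Run:
```python
from h import *
L(GH,.24,.25)
p=nw(0,-.06)
goz(p,.24,NEST[2]); L(p,.125,.2); r.pause(.2); st()
f=cam("scene")
h=L(p,.093,.02,4); st("down hit%s"%h)
f=cam("scene");save(f,"t3");im=cv2.resize(f["img"][200:370,270:450],None,fx=3.5,fy=3.5,interpolation=2);cv2.imwrite("pics/t3z.png",im[:,:,::-1])
```

```text
t73.1 tcp [ 0.6242 -0.0645  0.0884] F [ 0.1 -0.2 -4.7] w0.0151
down hitTrue t74.4 tcp [ 0.6232 -0.0642  0.059 ] F [0.6 0.  6.4] w0.0152
```

View pics/t3z.png

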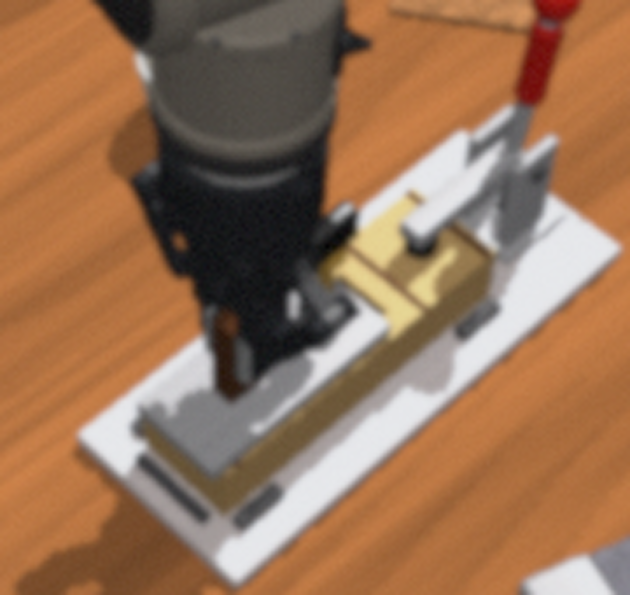

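It seated at the expected height, 5.8 mm above the pick height. I'll release it and check from clear.

Run:
```python
from h import *
p=nw(0,-.06)
hand.gripper_to(.045); st(); L(p,.20,.2); goz((.45,-.12),.27,NEST[2]); st()
f=cam("scene");g=cam("top")
save(f,"u1");save(g,"u1t")
a=finder.mark_of("scene","knob_mid");b=finder.mark_of("top","knob_mid")
print(a[:2],b[:2])
if a and b: print(tri(f,a[0]["at"],g,b[0]["at"]))
print("pred",nw(0,0),proj(f,nw(0,0,.132)),proj(g,nw(0,0,.132)))
S=4
parts=[box(-.028,.028,-.105,.022,.05,.06),box(-.008,.008,-.073,-.047,.06,.122),box(-.0055,.0055,-.017,.017,.121,.143),box(-.03,.03,-.1,.1,.01,.05)]
for fr,c0,wh in((f,np.array([295,200]),(150,150)),(g,np.array([220,165]),(165,90))):
    im=cv2.resize(fr["img"][c0[1]:c0[1]+wh[1],c0[0]:c0[0]+wh[0]],None,fx=S,fy=S,interpolation=2)
    for P in parts[:3]:
        q=np.array([(proj(fr,p)+.5-c0)*S for p in place(P,*NEST)])
        for i in range(8):
            for j in range(i):
                if bin(i^j).count("1")==1: cv2.line(im,tuple(q[i].round().astype(int)),tuple(q[j].round().astype(int)),(0,255,0),1)
    cv2.imwrite(f"pics/u_{fr['n']}.png",im[:,:,::-1])
```

```text
t74.8 tcp [ 0.6216 -0.0638  0.0568] F [ 0.1 -0.3 -0.6] w0.0453
 t76.3 tcp [ 0.4506 -0.12    0.2311] F [-0.4  0.3 -0.4] w0.0448
[{'at': [363.0, 264.4], 'score': 0.68}] [{'at': [317.6, 191.6], 'score': 0.51}]
(array([ 0.62008669, -0.00831425,  0.1361105 ]), np.float64(0.005838413802616209))
pred [ 0.6203 -0.0042  0.    ] [363.07381838 264.99669891] [314.09256694 191.22168304]
```

View pics/u_scene.png

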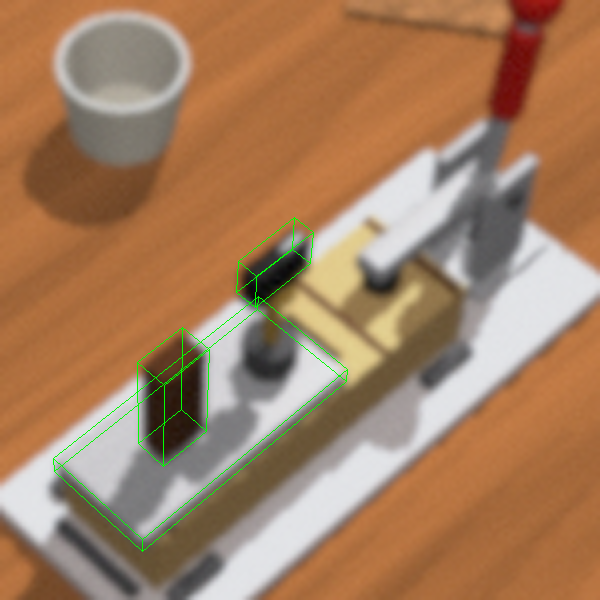

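View pics/u_top.png

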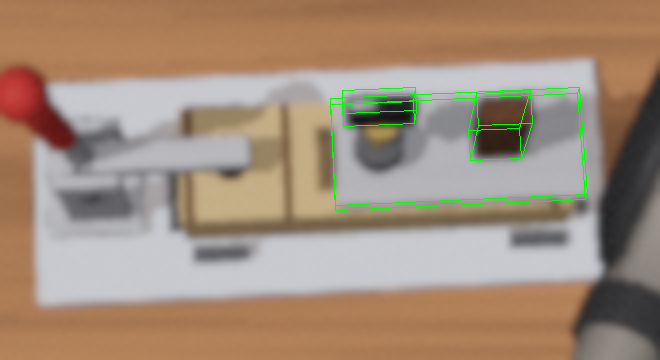

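The gauge sits squarely over the hollow, and the projected plate, handle and knob match within about 2 mm. I'll pinch the knob and lower the probe gently.

Run:
```python
from h import *
k=nw(0,-.002)
hand.gripper_to(.035)
goz(k,.22,NEST[2]); L(k,.16,.2); print("hit",L(k,.131,.05,4)); st()
hand.gripper_to(0,35); st("knob")
r.pause(.3); st()
h=L(k,.131-.032,.008,3.5); s=st("probe hit%s"%h); r.pause(.3); s2=st("settled")
f=cam("scene");save(f,"v1");im=cv2.resize(f["img"][200:350,290:440],None,fx=4,fy=4,interpolation=2);cv2.imwrite("pics/v1z.png",im[:,:,::-1])
```

```text
hit False
 t78.8 tcp [ 0.6205 -0.0062  0.0927] F [ 0.  -0.3 -0.3] w0.0351
knob t79.1 tcp [ 0.6206 -0.0062  0.0931] F [-0.4  0.1  1. ] w0.0100
 t79.4 tcp [ 0.6205 -0.0062  0.0928] F [-0.4 -0.   0.6] w0.0102
probe hitTrue t81.6 tcp [ 0.6206 -0.0062  0.076 ] F [-0.5 -0.4  5.1] w0.0099
settled t81.9 tcp [ 0.6207 -0.0062  0.076 ] F [-0.8 -1.1  5.7] w0.0100
```

View pics/v1z.png

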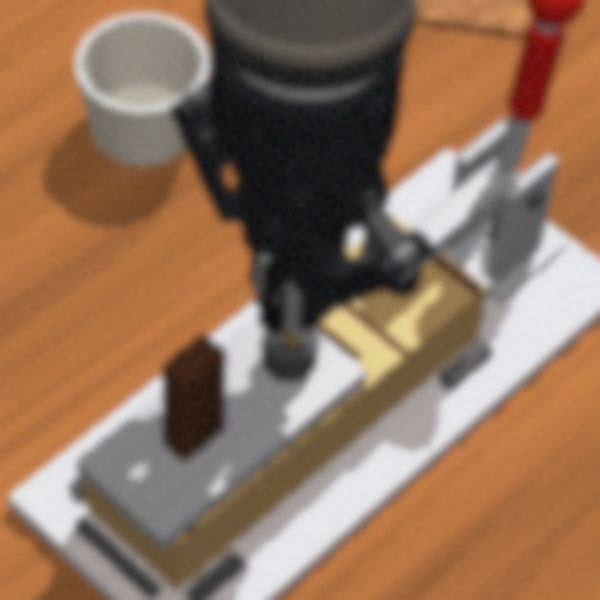

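The probe stopped after 16.8 mm of travel, within the 15–29 mm that the hollow allows. The force stayed at about 5 N against 1.5 N of drag, so the probe is on the bottom. Now I'll turn the knob clockwise.

Run:
```python
from h import *
s=monitor.observe(); pos=s["tcp_pos"].copy(); k=nw(0,-.002); pos[:2]=k[:2]
print(pos, s["wrist_torque"].round(3))
for a in np.r_[np.arange(.15,1.36,.15),1.42,1.48,1.53,1.57]:
    r.line_to(pos,quat(NEST[2]-a),velocity=.05)
    s=monitor.observe(); j=s["joints"]
    print("%.2f"%a,"yaw turned %.3f"%(NEST[2]-(j[0]-j[5])),s["wrist_torque"].round(3),s["contact_force"].round(1),"z%.4f"%s["tcp_pos"][2],"w%.4f"%s["gripper_width"],"t%.1f"%s["clock"])
    if abs(s["wrist_torque"][2])>.35: break
```

```text
[ 0.62039796 -0.0061976   0.07601313] [0.014 0.139 0.046]
0.15 yaw turned 0.147 [ 0.045  0.022 -0.05 ] [ 0.9 -0.3  3.8] z0.0761 w0.0106 t82.2
0.30 yaw turned 0.295 [ 0.005  0.157 -0.022] [-0.2  0.9  4.9] z0.0760 w0.0103 t82.5
0.45 yaw turned 0.446 [ 0.01   0.327 -0.074] [-0.   0.2  5.9] z0.0761 w0.0098 t82.8
0.60 yaw turned 0.596 [ 0.041  0.441 -0.046] [-2.8  0.1  5.7] z0.0760 w0.0103 t83.1
0.75 yaw turned 0.746 [ 0.108  0.561 -0.029] [-3.7  0.3  5.4] z0.0760 w0.0102 t83.4
0.90 yaw turned 0.896 [0.197 0.656 0.017] [-3.4  1.   6.7] z0.0760 w0.0102 t83.7
1.05 yaw turned 1.046 [0.282 0.768 0.023] [-3.8  1.4  6.1] z0.0760 w0.0103 t84.0
1.20 yaw turned 1.196 [ 0.35   0.791 -0.043] [-4.5  1.   6. ] z0.0760 w0.0100 t84.3
1.35 yaw turned 1.345 [0.631 0.676 0.024] [-3.7  1.1  7.6] z0.0760 w0.0099 t84.6
1.42 yaw turned 1.415 [0.41  0.679 0.022] [-3.3  2.3  6.6] z0.0760 w0.0101 t84.9
1.48 yaw turned 1.475 [ 0.708  0.664 -0.019] [-3.1  3.5  6.9] z0.0760 w0.0103 t85.1
1.53 yaw turned 1.525 [0.423 0.529 0.006] [-2.7  2.1  6.4] z0.0760 w0.0102 t85.4
1.57 yaw turned 1.565 [0.471 0.311 0.014] [-3.   2.6  5.5] z0.0760 w0.0095 t85.6
```

Run:
```python
from h import *
s=monitor.observe(); pos=s["tcp_pos"].copy()
for a in (1.62,1.66):
    r.line_to([*nw(0,-.002)[:2],.076],quat(NEST[2]-a),velocity=.05); s=monitor.observe(); print(a,s["wrist_torque"].round(3),s["contact_force"].round(1),"w%.4f"%s["gripper_width"])
hand.gripper_to(.035); st("rel")
k=nw(0,-.002); L(k,.22,.2)
goz((.45,-.12),.27,NEST[2]); f=cam("scene");g=cam("top")
save(f,"w1")
a=cv2.resize(f["img"][200:340,290:430],None,fx=3,fy=3,interpolation=2);b=cv2.resize(g["img"][160:240,280:400],None,fx=3,fy=3,interpolation=2)
b=cv2.copyMakeBorder(b,0,a.shape[0]-b.shape[0],0,0,0)
cv2.imwrite("pics/w1z.png",np.hstack([a,b])[:,:,::-1])
```

```text
1.62 [0.685 0.172 0.024] [-0.9  3.4  4.6] w0.0099
1.66 [ 0.388 -0.031  0.049] [-0.3  2.8  4. ] w0.0100
rel t86.5 tcp [ 0.6201 -0.0065  0.0756] F [-0.3  0.4  0.5] w0.0353
```

View pics/w1z.png

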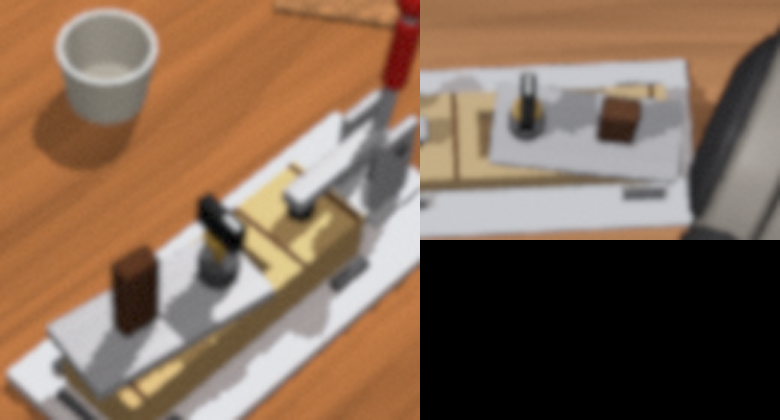

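The knob is across and the gauge turned a little with it, its plate tilted about 0.15 rad in the top crop. That is consistent with the knob having reached its stop before the plate began to follow. I'll measure the gauge's new yaw accurately.

Run:
```python
from h import *
goz((.42,-.22),.27,NEST[2])
f=cam("scene");g=cam("top")
print(monitor.observe()["clock"])
k0=.0168
parts=[box(-.028,.028,-.105,.022,.05,.06),box(-.008,.008,-.073,-.047,.06,.122),box(-.017,.017,-.0055,.0055,.121-k0,.143-k0),box(-.004,.004,-.004,.004,.06,.121-k0)]
V=[]
for fr,c in((f,(350,290)),(g,(335,200))):
    d=best(fr["n"],"gauge",c)
    if d is None: print("miss",fr["n"]);continue
    V.append((fr,d["region"]))
    im=fr["img"].copy();cs,_=cv2.findContours(d["region"].astype(np.uint8),0,1);cv2.drawContours(im,cs,-1,(255,0,255),1)
    cv2.imwrite(f"pics/x_{fr['n']}.png",cv2.resize(im[170:340,270:430] if fr["n"]=="scene" else im[160:240,280:400],None,fx=3.5,fy=3.5,interpolation=0)[:,:,::-1])
for VV in(V,V[:1],V[1:]):
    if VV:
        o=fitu(parts,VV,(.6203,-.006,-.1));print(o,place(np.array([[0,-.06,0]]),*o[0]))
# plate-only edge yaw top
h=finder.mark_of("scene","gauge_handle")[:1],finder.mark_of("top","gauge_handle")[:1];print(h)
if h[0] and h[1]:print(tri(f,h[0][0]["at"],g,h[1][0]["at"]))
h=finder.mark_of("scene","knob_mid")[:1],finder.mark_of("top","knob_mid")[:1];print(h)
if h[0] and h[1]:print(tri(f,h[0][0]["at"],g,h[1][0]["at"]))
S=5
o=fitu(parts,V,(.6203,-.006,-.1))[0]
out=[]
for fr,c0,wh in((f,np.array([300,210]),(110,110)),(g,np.array([285,160]),(110,80))):
    im=cv2.resize(fr["img"][c0[1]:c0[1]+wh[1],c0[0]:c0[0]+wh[0]],None,fx=3.5,fy=3.5,interpolation=2)
    for P in parts[:3]:
        q=np.array([(proj(fr,p)+.5-c0)*3.5 for p in place(P,*o)])
        for i in range(8):
            for j in range(i):
                if bin(i^j).count("1")==1: cv2.line(im,tuple(q[i].round().astype(int)),tuple(q[j].round().astype(int)),(0,255,0),1)
    out.append(cv2.copyMakeBorder(im,0,385-im.shape[0],0,0,0))
cv2.imwrite("pics/x.png",np.hstack(out)[:,:,::-1])
```

```text
89.5417
(array([ 0.62298293, -0.00662527, -0.10119525]), np.float64(0.9219831375877472)) [[ 0.61692157 -0.06631832  0.        ]]
(array([ 0.62449003, -0.00665906, -0.09782746]), np.float64(0.9196128690118437)) [[ 0.61862974 -0.06637219  0.        ]]
(array([ 0.62200565, -0.00641659, -0.10635972]), np.float64(0.9622687587764821)) [[ 0.61563609 -0.06607753  0.        ]]
([{'at': [337.3, 292.7], 'score': 0.56}], [{'at': [348.1, 196.9], 'score': 0.83}])
(array([ 0.61937423, -0.06697823,  0.10668117]), np.float64(0.008070007667511243))
([{'at': [366.0, 273.8], 'score': 0.81}], [{'at': [315.8, 193.0], 'score': 0.55}])
(array([ 0.62510038, -0.00514273,  0.11154413]), np.float64(0.006668950435750361))
```

View pics/x.png

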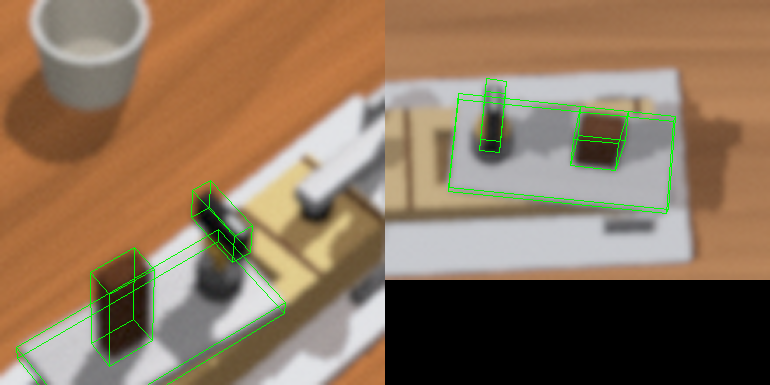

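The gauge now lies at yaw -0.101, turned 0.150 from the nest, while the jaws turned 1.66. The knob is therefore at 1.51 ± 0.02, on its stop at 1.5. The empty rest is visible, so I'll refit it before returning the gauge.

Run:
```python
from h import *
goz((.45,.16),.27,NEST[2])
f=cam("scene");g=cam("top")
parts=[GP[0]]
V=[]
for fr,c in((f,(225,405)),(g,(462,202))):
    L0=finder.masks_of(fr["n"],"gauge_rest"); d=best(fr["n"],"gauge_rest",c)
    if d is None: print("miss",[(x["rect"],x["score"]) for x in L0]);continue
    m=d["region"].astype(np.uint8); m=cv2.morphologyEx(m,cv2.MORPH_CLOSE,np.ones((25,25)))
    V.append((fr,m>0))
for VV in(V,V[:1],V[1:]): 
    o=fitu(parts,VV,(.635,-.273,-.05)); print(o)
o=fitu(parts,V,(.635,-.273,-.05))[0]
out=[]
pp=[box(-.03,.03,-.111,.028,.044,.044),box(-.016,.016,-.111,.028,.044,.044),GP[0]]
for fr,c0,wh in((f,np.array([170,345]),(115,115)),(g,np.array([415,165]),(100,70))):
    im=cv2.resize(fr["img"][c0[1]:c0[1]+wh[1],c0[0]:c0[0]+wh[0]],None,fx=3.7,fy=3.7,interpolation=2)
    for P,col in zip(pp,((0,255,0),(0,255,255),(255,0,255))):
        q=np.array([(proj(fr,p)+.5-c0)*3.7 for p in place(P,*o)],np.float32)
        cv2.polylines(im,[cv2.convexHull(q).round().astype(int)],True,col,1)
    out.append(cv2.copyMakeBorder(im,0,426-im.shape[0],0,0,0))
cv2.imwrite("pics/y.png",np.hstack(out)[:,:,::-1])
st()
```

```text
(array([ 0.63650909, -0.27328904, -0.07805799]), np.float64(0.9468783067527236))
(array([ 0.63771311, -0.27207296, -0.07203608]), np.float64(0.9479807257141336))
(array([ 0.63542631, -0.27399807, -0.0739294 ]), np.float64(0.9765829468754305))
 t91.6 tcp [0.4502 0.1594 0.2317] F [ 0.3 -0.1  1.1] w0.0346
```

View pics/y.png

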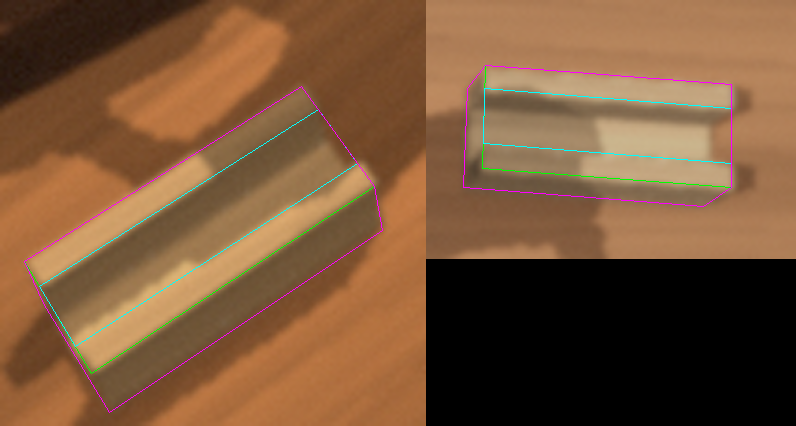

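The empty rest fits well in both views: (0.6365, -0.2733), yaw -0.074. I'll pick the gauge up and return it to that pose.

Run:
```python
from h import *
p=(.6171,-.0664);y=-.101
hand.gripper_to(.05); goz(p,.24,y); L(p,.14,.2); print("hit",L(p,.097,.05,5))
hand.gripper_to(0,70); st("grip")
L(p,.13,.06); st("lift"); L(p,.24,.2)
q=(.6321,-.3331)
goz(q,.24,-.074); L(q,.13,.2); r.pause(.2); st()
f=cam("scene");im=cv2.resize(f["img"][320:460,150:300],None,fx=4,fy=4,interpolation=2);cv2.imwrite("pics/z1.png",im[:,:,::-1])
```

```text
hit False
grip t95.0 tcp [ 0.6171 -0.0664  0.0591] F [-1.5  0.1  2.7] w0.0156
lift t95.7 tcp [ 0.6169 -0.0664  0.0916] F [-0.7  0.4 -5.4] w0.0150
 t98.3 tcp [ 0.633  -0.3335  0.0938] F [-0.3  0.3 -5.1] w0.0153
```

View pics/z1.png

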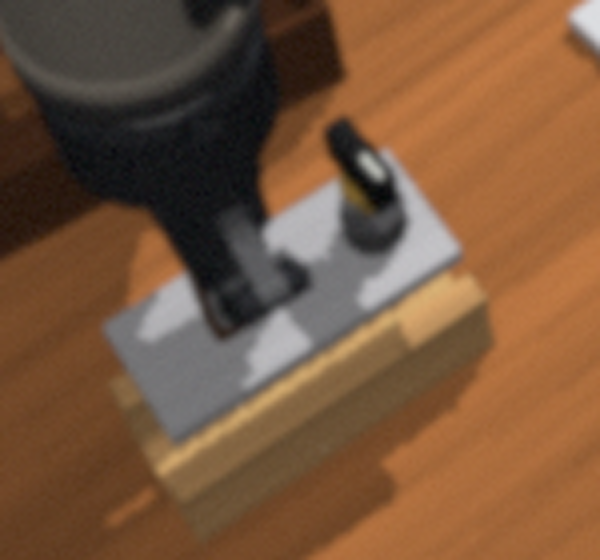

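The gauge hangs level above its rest with the knob crosswise. Setting it down.

Run:
```python
from h import *
q=(.6321,-.3331)
h=L(q,.087,.02,4); st("down hit%s"%h)
hand.gripper_to(.045); st(); L(q,.24,.2)
goz((.45,.14),.27,NEST[2])
f=cam("scene");g=cam("top")
v=(.6365,-.2733,-.074);out=[]
pp=[GP[0],GP[1],GP[2]]
for fr,c0,wh in((f,np.array([170,345]),(115,115)),(g,np.array([415,165]),(100,70))):
    im=cv2.resize(fr["img"][c0[1]:c0[1]+wh[1],c0[0]:c0[0]+wh[0]],None,fx=3.7,fy=3.7,interpolation=2)
    for P,col in zip(pp,((255,0,255),(0,255,0),(0,255,255))):
        Q=np.array([(proj(fr,p)+.5-c0)*3.7 for p in place(P,*v)],np.float32)
        cv2.polylines(im,[cv2.convexHull(Q).round().astype(int)],True,col,1)
    out.append(cv2.copyMakeBorder(im,0,426-im.shape[0],0,0,0))
cv2.imwrite("pics/z2.png",np.hstack(out)[:,:,::-1])
```

```text
down hitTrue t100.1 tcp [ 0.632  -0.3332  0.0531] F [-1.3  0.6  7.1] w0.0151
 t100.5 tcp [ 0.6305 -0.3322  0.0501] F [ 0.7 -0.5 -0.1] w0.0457
```

View pics/z2.png

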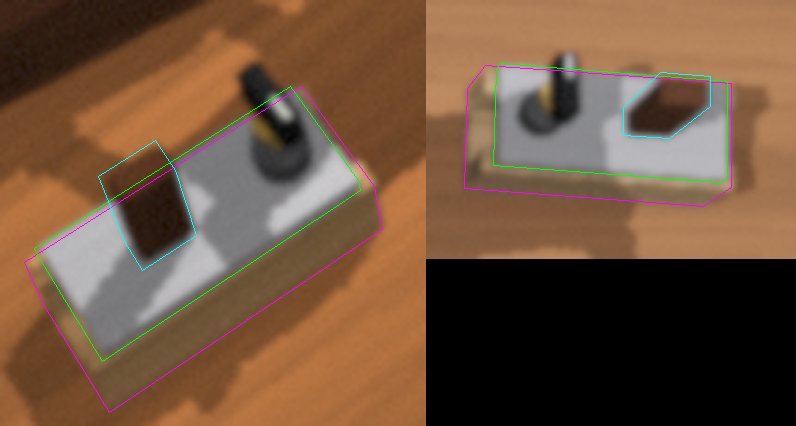

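The gauge lies on its rest within about 1 mm, with the plate matching the green outline and the knob crosswise. Now I'll open the clamp.

Run:
```python
from h import *
hand.gripper_to(.055)
p=ballp(1.25); goz(p,p[2]+.08,NEST[2]); print("hit",L(p,p[2]-.005,.06,6))
hand.gripper_to(0,50); st("ball")
arc(1.25,0.0,13); st()
hand.gripper_to(.06); p=ballp(0); L(p,.2,.2)
goz((.50,.02),.27,.3)
f=cam("scene");save(f,"aa1"); print("ball pred",proj(f,ballp(0)).round(1)); st()
```

```text
hit False
ball t106.3 tcp [0.612  0.157  0.1348] F [-3.4 -0.5  5.5] w0.0231
1.15 [-5.3 -5.8  7.8] | 1.06 [-4.5 -5.5  6.8] | 0.96 [-5.2 -3.5  8. ] | 0.87 [-4.3 -2.3  6.8] | 0.77 [-4.5 -1.4  7.2] | 0.67 [-4.9  1.4  5.5] | 0.58 [-6.1  2.   4. ] | 0.48 [-3.6  3.4  2.6] | 0.38 [-4.3  3.3  0.5] | 0.29 [-4.   3.9 -1.3] | 0.19 [-4.1  1.2 -4.2] | 0.10 [-5.3  1.  -3.9] | 0.00 [-5.  -1.6 -6.1] | max 11.022850697936239
 t110.0 tcp [0.6074 0.2487 0.0435] F [-5.  -1.6 -6.1] w0.0233
ball pred [453.6 207.1]
 t112.2 tcp [0.5003 0.0207 0.2309] F [-0.1  0.5  0.4] w0.0601
```

View pics/aa1.png

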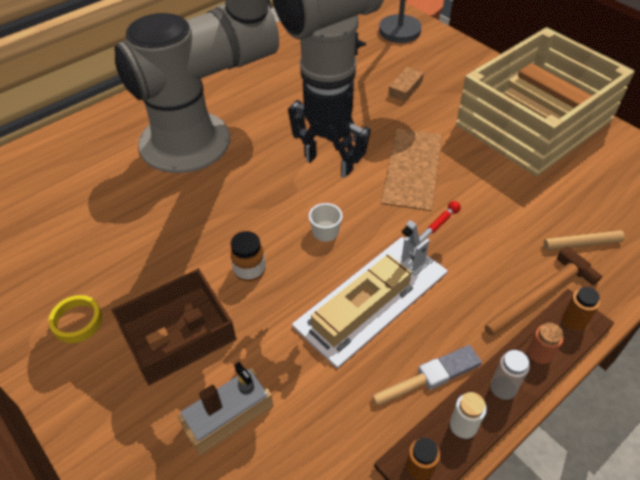

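The clamp is fully open, with the ball at (454,207) as predicted, and the gauge and the offcuts are in place. I'll return the blank to the mat.

Run:
```python
from h import *
goz((.45,-.12),.27,NEST[2])
f=cam("scene");g=cam("top")
P=box(-.03,.03,-.1,.1,0,.04);M=box(-.055,.055,-.125,.125,0,.004)
for n,PP,x0,z,cs in(("blank",P,NEST,.01,((362,295),(305,208))),("cork_mat",M,(.419,.3427,.652),0,((413,168),(143,303)))):
    V=[]
    for fr,c in zip((f,g),cs):
        d=best(fr["n"],n,c)
        if d: V.append((fr,d["region"]));print(n,fr["n"],d["rect"],fit(PP,[V[-1]],x0,z))
    if len(V)==2:
        o=fit(PP,V,x0,z);print(n,o)
```

```text
blank scene [310.9, 256.0, 103.1, 89.7] (array([ 0.62210048, -0.00302545,  0.0447823 ]), np.float64(0.9760183621781342))
cork_mat scene [383.5, 130.9, 59.6, 82.4] (array([0.42062302, 0.34353299, 0.65275934]), np.float64(0.9746386220029429))
cork_mat top [78.8, 249.8, 127.8, 116.3] (array([0.41762509, 0.34118252, 0.65116447]), np.float64(0.9805137722211369))
cork_mat (array([0.41899874, 0.34263397, 0.65299263]), np.float64(0.9620077433458978))
```

Run:
```python
from h import *
p=nw(0,.001)
hand.gripper_to(.085); goz(p,.2,NEST[2]-.002); L(p,.09,.2); print("hit",L(p,.028,.06,6))
hand.gripper_to(0,60); st("grip")
L(p,.06,.06); st("lift"); L(p,.27,.25)
q=(.419,.3425)
goz(q,.27,.653); L(q,.06,.2); r.pause(.2)
h=L(q,.018,.02,4); st("down hit%s"%h)
hand.gripper_to(.085); L(q,.10,.15); L(q,.25,.3); st()
goz((.45,-.05),.28,NEST[2])
save(cam("scene"),"bb1");save(cam("top"),"bb1t");st()
```

```text
hit False
grip t116.6 tcp [ 0.6207 -0.0032 -0.0096] F [ 0.6 -0.2  4.7] w0.0595
lift t117.3 tcp [ 0.6201 -0.0032  0.0217] F [-0.6 -0.8 -2.4] w0.0595
down hitTrue t122.8 tcp [ 0.419   0.3425 -0.0156] F [-0.4 -0.9  4.5] w0.0597
 t124.6 tcp [0.4185 0.3422 0.2106] F [ 0.4  0.2 -0.2] w0.0849
 t126.1 tcp [ 0.4501 -0.0491  0.2415] F [ 1.  -0.6 -0.4] w0.0851
```

View pics/bb1.png

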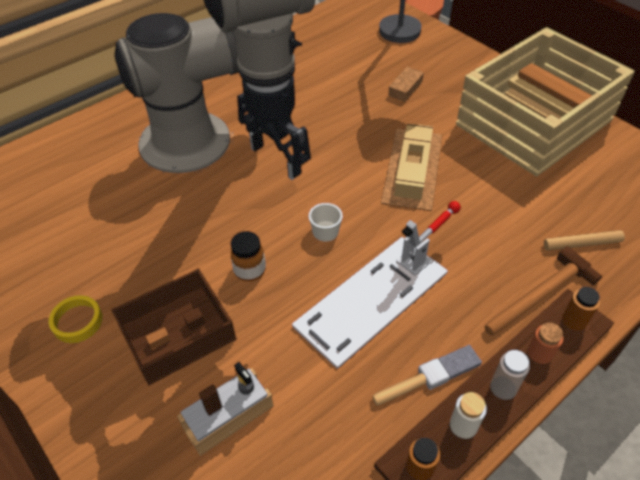

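View pics/bb1t.png

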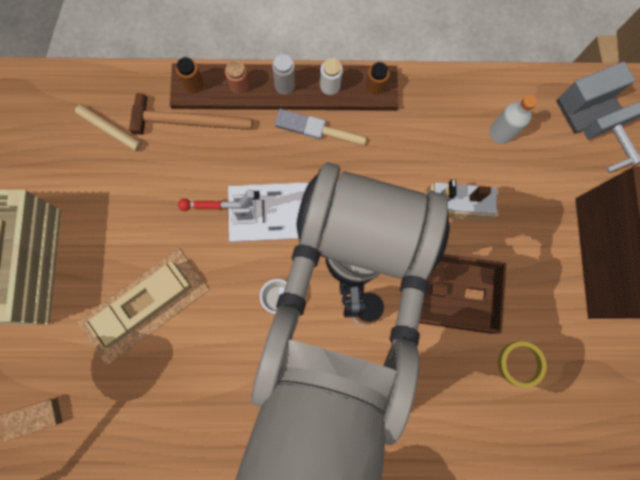

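The final views show the blank flat on the cork mat at (140,303) and both offcuts in the box. The clamp is open with its ball at (184,204), the gauge is on its rest with the knob crosswise, and the cup and jar are unmoved. Handing in.

Run:
```python
from h import *
r.finish_job(); st()
```

```text
the job is handed in; nothing more can be done
the job is handed in; nothing more can be done
```

The whole job was carried out in the order asked and handed in at about 126 s of the 210 s allowed; no verdict is reported.

- **Offcuts:** Two were on the nest, one dark and one brown, and both are in the scrap box. The dark one was found about 4–5 cm from its first place after my first empty grasp. I took that to be the announced knock.
- **Measuring:** The blank went into the nest hollow up, and the clamp was swung over onto it. The probe stopped after 16.8 mm of travel at about 5 N, which puts the hollow at about 16 mm deep. I turned the knob 1.66 rad clockwise. The gauge had swung 0.15 rad with it, so the knob stands at about 1.51, on its stop at 1.5. I worked this out from the pictures and could not read the lock joint itself.
- **Last checks:** The pictures show the gauge on its rest with the knob crosswise, matching the rest's outline to about 1 mm. The clamp ball is at its open position, the blank lies flat on the cork mat, and the cup and jar look unmoved.

**What disagreed:**
- **Tool length:** The real fingertips are 24 mm behind the reported TCP, not 14 mm ahead as stated. My first two grasps closed on nothing because of this. I found the error by touching the plate gently and corrected every height after that.
- **Cameras:** The two views disagreed by 2–3 mm, so I used their mean.

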